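# Turn the specimen carrier round and rock it into the macroscope stage

## Task

The specimen carrier is lying the wrong way round beside the macroscope. Turn it end for end and load it into the pocket of the stage so that the mounted specimen is under the lens: front end first under the nose of the spring jaw, push the jaw back, then rock the rear end down until the carrier lies flat and fully home, flush with the stage, and let go. Do not touch the lens, and leave the other things on the table where they are.

Things in the scene. Friction and masses are not known exactly. Their poses are not given: they have to be found in the camera images.
- handle (a point): centre of the black bar handle of the loose specimen carrier, 34 mm over the carrier's underside. The bar stands on the middle of the carrier's plate: 56 mm long (carrier x), 20 mm wide (y), top 48 mm over the underside, plate top at 12 mm, with a foot strip 26 mm wide up to 17 mm. The x axis points to the specimen end, z up. Starts on the table, left of the macroscope, specimen end roughly towards the robot.
- carrier_front (a point): bottom edge of the carrier's specimen end, at mid-width: 90 mm along +x from the middle, on the underside. The carrier is an aluminium plate 180 mm long, 64 mm wide, 12 mm thick, corners bevelled by 4 mm, about 0.3 kg, balanced near the handle. Each end has a 44 mm square window: the one at this end holds the mounted specimen, the other is empty. Axes as the handle's.
- specimen (a point): centre of the top of the mounted specimen, a dark round puck 43 mm in diameter with a bright metal disc in it, in the carrier's +x window, 58 mm from the carrier's middle and 16.5 mm over its underside. Axes as the handle's.
- pocket (a point): point on the table straight below the centre of the rectangular pocket in the macroscope's stage (its middle, where the carrier's middle belongs). x runs along the pocket away from the robot, y across it (column at -y). The stage stands wherever the focus drive was left: the pocket floor is 88 to 118 mm above this point, its height is not given and has to be found by touch. The stage does not yield.
- scope: the macroscope; same origin and axes as pocket. The pocket is 12 mm deep (the seated plate is level with the stage top) and 66.4 mm wide with a 4 mm 45-degree lead-in along both sides; its near end wall is upright, at x = -90 mm; the face of the spring jaw at its far end stands at x = +87 mm at rest, 3 mm too near for the carrier. The stage reaches from x = -130 to +140 mm and 105 mm to either side.
- jaw (a joint): travel in m of the spring jaw: 0 at rest, grows as it is pushed along the pocket's +x, stop at 0.0065; 0.003 with the carrier seated; 3 N to start, 0.9 N more per mm. A steel block 41 mm wide whose nose overhangs its face by 6 mm, underside 14 mm above the pocket floor: the carrier's end goes under it when tipped 5 to 10 degrees. The rear end clears the near wall with the jaw at 4 to 6.5 mm; then press down a little.
- lens_front (a point): centre of the front rim of the lens that hangs over the far half of the pocket, 205 mm above the table, 58 mm beyond the pocket's centre. The black barrel is 57 mm in diameter, 75 mm long. The head above it (from 287 mm above the table, 0 to 116 mm beyond the pocket's centre) runs across to the column at -y. An upright gripper on the seated handle would strike them: lean it back 30 to 45 degrees.
- lens: the black lens itself, origin at the centre of its front rim. It must not be touched.
- tweezers: bystander: steel tweezers lying flat, about 140 mm long, origin near its middle
- brush: bystander: a small dust brush lying flat, about 135 mm long, origin near its middle
- spare_lens: bystander: a spare black lens standing upright, 62 mm in diameter, 58 mm tall, origin under its centre
- dish: bystander: a glass dish 90 mm in diameter, 18 mm tall, origin under its centre
- puck: bystander: a loose dark specimen puck 41 mm in diameter, 18 mm tall, origin under its centre
- cleaner: bystander: a white plastic bottle 52 mm in diameter, 115 mm tall, origin under its centre
- loupe: bystander: a black loupe 46 mm in diameter, 38 mm tall, origin under its centre
There are look-alikes about, which are no part of the job. There is more than one size of the part that bears handle; the job needs the larger.

How it is judged:
By the outcome, as a careful person would: the job done as asked, in the order asked, and still so for the second after the job is handed in, with the robot touching nothing.
It also fails if it takes over 58 s, if anything falls off the work surface, if the arm or the gripper's body presses on something with over 40 N, if the wrist force passes 120 N, or if a joint passes its speed limit or range.

## Robot

A 7-joint arm with a two-finger parallel gripper is mounted at the origin on the work surface. World frame = base frame: x ahead of the robot, y to its left, z up, the work surface at z = 0. Lengths are in m, angles in rad, forces in N, time in s.
With the tool pointing down it reaches from about 0.425 to 0.925 m from the base axis. Payload 6.8 kg.
Tool frame: the origin (TCP) lies on the front face of the gripper's body, between the roots of the fingers; the fingertips stand 73 mm ahead of it and the grasp point (between the pads) lies 54 mm ahead of it (tcp_to_tips is the distance from the TCP to the fingertips, in m); z points along the fingers, x is the direction in which the jaws open and shut, and the axes are right-handed (so a half turn about z gives the same grasp; the last joint's range is limited). The gripper opens to 85 mm and grips with 20 to 120 N. Pads are 22 mm wide; open, the fingers measure 114 mm over their backs; the gripper's body (76 mm by 85 mm) begins 54 mm behind the grasp point. The pads swing forward as they close: fully open they stand 13 mm farther back than shut.
Start: joints at [0.997, 0.477, 0.022, 1.555, -0.011, 1.109, -0.083], TCP at [0.303, -0.603, 0.304] pointing down, gripper open.
Joint ranges: [-2.96, 2.96], [-0.34, 2.1], [-1.41, 1.46], [0.24, 2.44], [-1.37, 4.51], [0.17, 1.92], [-2.96, 2.96]. Speed limits (rad/s): [2.39, 2.39, 3.14, 3.14, 3.14, 3.14, 3.14].

## Interface

Orientations are given as a unit quaternion [w, x, y, z].
In Python, from station import get_obs, read_camera, hand_in, look_for, silhouettes, tcp_to_tips gives the robot as it stands. The module is installed in compiled form; this text tells all that it offers.
- The arm moves only by the tool apply_moves, never from a script. Its argument "moves" is a list of rows, each a list of 3 entries, a list of its own where there are three numbers: the shift along the tool's x, y, z in units of 25 mm (1.0 is 25 mm), then the turn, a rotation vector about the tool's x, y, z in units of 10 degrees (1.0 is 10 degrees), then the gripper's target within -1 to 1 (fully open at 1, half-way at 0, shut at -1). In form: [[[dx, dy, dz], [rx, ry, rz], jaw], ...]. A call has 1 to 20 rows; each row is the pose to reach, as a shift and turn from the pose commanded when the call began, along the tool's axes at that moment; what a row does not reach only later rows make up. A row lasts 1/8 s, in which the tool goes at most 62.5 mm and 10.7 degrees, less where a joint would pass 70% of its speed; a pose out of reach is approached as far as the arm can. A call with a gripper value outside its range is refused whole. The fingers move at their own pace and stop on an object; "force" is the grip in N (left out, the last holds). Time passes only in rows, so rows that repeat a pose let the fingers close. It gives the time, the measured TCP pose, the force and the opening at its end, in the units of the state.
- get_obs(): the state, without advancing time (a new reading comes with each control period).
- read_camera(name): name is "scene" or "top" or "wrist"; returns a dict with "color" (384x512x3 uint8, red, green, blue), "mtx" (3x3 intrinsics, pixels), "eye" and "rotation" of the camera in the world; the wrist camera has in their place "hand_eye" (4x4, takes a point from camera to tool coordinates, whose origin is the TCP and whose axes are the tool frame's). Camera axes: x right, y up, looking along -z (the intrinsics and any distortion apply to the point x, -y, -z); pixel columns grow to the right and rows downward; lengths in m; the calibration is good to about 2 mm. A picture is of the moment at which its call begins: read the wrist's pose just before it. There is no depth.
- hand_in(): hands the job in, once; it reports no verdict.
Trained networks look in the newest picture that a camera, given by its name, has taken for a name from the list of things; names that differ only in an ending like _2 or _b are one class to them, and where a whole thing is asked for, a point or a joint stands for the part that bears it (a point fixed in the world has none). Each returns a list of dicts, best first, with "conf" (0 to 1); they miss things now and then, are a little off and sometimes report something else, mostly with a low value. They report only what shows in the picture. A call takes as long as a camera call. They do not tell look-alikes from the thing itself.
- look_for(camera, query): "pixel" ([row, column] in pixels, amid what is visible of it).
- silhouettes(camera, query): "mask" (384x512 bool, what is visible of it) and "pixel" ([row, column] in pixels, amid what is visible of it).
The state is a dict: "t": time; "q": joint angles; "joint_vel": joint speeds; "joint_torque": joint torques, N m; "eef_pos": TCP position; "tool_rot": TCP orientation; "contact_force": force on the tool from outside, world axes, zero at the start; "torque": the same for the moment, N m; "gripper_width": opening from 0.0 (shut) to 1.0 (fully open).
Only numpy, scipy, OpenCV 4.12 (cv2) and the standard library are available. Lean on these libraries where they do the work, as an engineer would, in place of code of your own. Each camera call takes 0.05 s, during which the arm holds its last target.

## Working session

There is one attempt and no reset: what is moved stays moved. The work goes in short steps, Python scripts to look and compute and a tool call to move; the robot and the scene stay as the last step left them, time stands still between calls to the robot, and variables do not carry over. Pictures are saved under pics/ and viewed, and the job is handed in when it is done.

Besides the shell and the picture viewer there is one more tool, called after "Call:" by a JSON object that holds its "api" and its "payload". apply_moves: Moves the arm, as the interface text tells. Its arguments: {"type":"object","properties":{"moves":{"type":"array"},"force":{"type":"number"}},"required":["moves"]}

```bash
mkdir -p pics; ls
python3 - <<'E'
from station import *
import cv2,numpy as np
o=get_obs();print(o)
print(tcp_to_tips)
for n in ["scene","top","wrist"]:
    c=read_camera(n)
    cv2.imwrite(f"pics/{n}0.png",c["color"][:,:,::-1])
    print(n,{k:np.round(v,4).tolist() for k,v in c.items() if k!="color"})
E
```

```text
pics
{'t': 0.0, 'q': array([ 0.9969011 ,  0.47782076,  0.02235896,  1.55645767, -0.01147722,
        1.10930959, -0.08311119]), 'joint_vel': array([-0.00050533,  0.00048829,  0.00085559,  0.00127985,  0.00148865,
        0.00285633,  0.00028369]), 'joint_torque': array([ 2.22655312e-04, -5.96454442e+01,  1.60834897e+00, -2.81201828e+01,
        1.25969842e-02,  9.20534309e-03,  2.85419526e-05]), 'eef_pos': array([ 0.30293677, -0.6026836 ,  0.3029095 ]), 'tool_rot': array([-4.16003753e-04,  8.51215381e-01, -5.24815685e-01, -8.35651521e-04]), 'contact_force': array([ 0.34595531, -0.1187318 , -0.14764913]), 'torque': array([-0.00855149,  0.01625217, -0.00382829]), 'gripper_width': 0.9944152739607346}
0.0726
scene {'mtx': [[392.4764, 0.0, 255.6967], [0.0, 392.4764, 195.1523], [0.0, 0.0, 1.0]], 'eye': [0.9043, 0.0949, 0.8355], 'rotation': [0.7319, 0.2229, 0.1781, 0.6188]}
top {'mtx': [[427.7368, 0.0, 260.5893], [0.0, 427.7368, 193.4788], [0.0, 0.0, 1.0]], 'eye': [0.316, 0.1551, 1.3173], 'rotation': [-0.6962, -0.0573, 0.0352, 0.7147]}
wrist {'mtx': [[301.6774, 0.0, 259.3216], [0.0, 301.6774, 190.5515], [0.0, 0.0, 1.0]], 'hand_eye': [[1.0, 0.0007, -0.0005, 0.001], [0.0005, -0.9547, -0.2977, -0.0767], [-0.0007, 0.2977, -0.9547, -0.0689], [0.0, 0.0, 0.0, 1.0]]}
```

View pics/scene0.png

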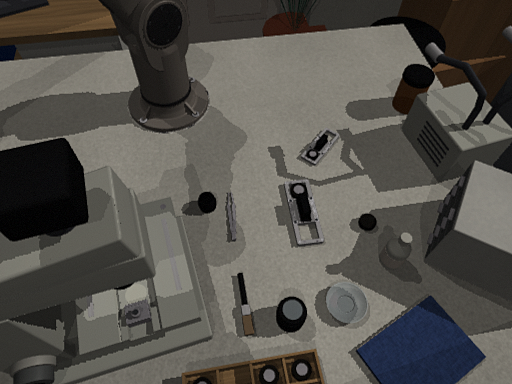

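View pics/top0.png

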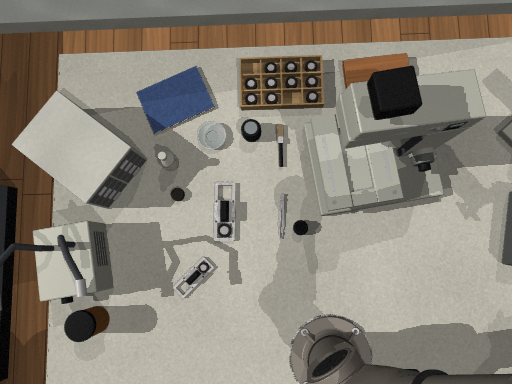

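View pics/wrist0.png

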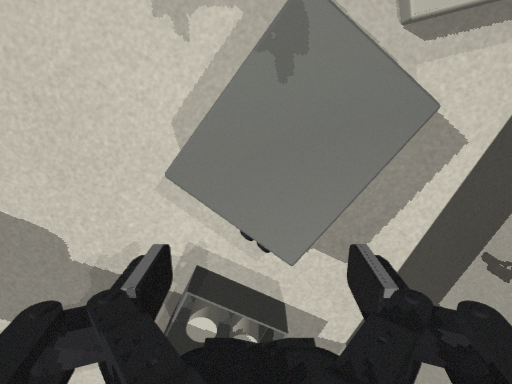

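Top view: the large carrier is at about (row 212, col 225) with its specimen towards the robot. A small look-alike is at (277, 195), and the macroscope is at the right with its pocket near (170, 375). Next I'll localize these.

```bash
cat > h.py <<'E'
import numpy as np,cv2
from scipy.spatial.transform import Rotation as R
from station import *
def rot(q): return R.from_quat([q[1],q[2],q[3],q[0]])
def cam(n):
    o=get_obs(); c=read_camera(n)
    if n=="wrist":
        T=np.eye(4);T[:3,:3]=rot(o["tool_rot"]).as_matrix();T[:3,3]=o["eef_pos"]
        M=T@c["hand_eye"]; c["Rm"]=M[:3,:3];c["e"]=M[:3,3]
    else:
        c["Rm"]=rot(c["rotation"]).as_matrix();c["e"]=np.array(c["eye"])
    return c
def proj(c,P):
    p=(np.atleast_2d(P)-c["e"])@c["Rm"]; K=c["mtx"]
    return np.stack([K[1,2]+K[1,1]*(-p[:,1])/(-p[:,2]),K[0,2]+K[0,0]*p[:,0]/(-p[:,2])],1) # row,col
def ray(c,rc):
    K=c["mtx"];d=np.array([(rc[1]-K[0,2])/K[0,0],-(rc[0]-K[1,2])/K[1,1],-1.]);return c["Rm"]@d
def onz(c,rc,z):
    d=ray(c,rc);return c["e"]+d*(z-c["e"][2])/d[2]
def tri(c1,p1,c2,p2):
    d1=ray(c1,p1);d2=ray(c2,p2);d1/=np.linalg.norm(d1);d2/=np.linalg.norm(d2)
    A=np.stack([d1,-d2],1);s=np.linalg.lstsq(A,c2["e"]-c1["e"],rcond=None)[0]
    a=c1["e"]+s[0]*d1;b=c2["e"]+s[1]*d2;return (a+b)/2,np.linalg.norm(a-b)
E
python3 - <<'E'
from h import *
np.set_printoptions(precision=4,suppress=True)
for n in ["top","scene"]:
    c=cam(n)
    for q,z in [("handle",.034),("carrier_front",0),("specimen",.0165),("pocket",.1),("jaw",.11),("lens_front",.205),("lens",.24),("tweezers",0),("brush",0),("spare_lens",.03),("dish",.01),("puck",.01),("cleaner",.06),("loupe",.02),("scope",.1)]:
        for d in look_for(n,q)[:4]:
            print(n,q,round(d["conf"],2),np.round(d["pixel"],1),onz(c,d["pixel"],z)[:2])
E
python3 - <<'E'
import cv2
a=cv2.imread('pics/top0.png');cv2.imwrite('pics/topz.png',cv2.resize(a[100:300,170:440],None,fx=2.9,fy=2.9,interpolation=cv2.INTER_CUBIC))
a=cv2.imread('pics/scene0.png');cv2.imwrite('pics/scz.png',cv2.resize(a[180:384,0:230],None,fx=2.9,fy=2.9,interpolation=cv2.INTER_CUBIC))
E
```

```text
top handle 0.74 [276.1 193.6] [0.244 0.398]
top handle 0.6 [216.3 224.4] [0.4193 0.304 ]
top carrier_front 0.8 [212.7 222.9] [0.4333 0.3124]
top carrier_front 0.74 [276.8 197.8] [0.2397 0.3916]
top specimen 0.92 [270.5 197.6] [0.2593 0.3891]
top specimen 0.62 [213.5 226.6] [0.4291 0.2991]
top pocket 0.78 [134.3 386.1] [ 0.6393 -0.1766]
top pocket 0.17 [226.4 300.2] [0.3795 0.0812]
top tweezers 0.51 [214.1 280.8] [0.4241 0.1334]
top brush 0.52 [143.1 279.1] [0.6485 0.1319]
top brush 0.16 [130.4 249.6] [0.6928 0.2241]
top spare_lens 0.72 [130.5 250.8] [0.6838 0.2189]
top dish 0.68 [132.7 208.8] [0.6868 0.3527]
top dish 0.48 [137.3 386.2] [ 0.6536 -0.2008]
top puck 0.69 [128.8 251.3] [0.6949 0.2182]
top cleaner 0.89 [161.8 167.8] [0.5865 0.4701]
top cleaner 0.52 [211.5 279.7] [0.427  0.1374]
top loupe 0.51 [228.2 299.8] [0.3783 0.0777]
top scope 0.71 [134.5 384.5] [ 0.6389 -0.1719]
top scope 0.4 [130.2 249.1] [0.6648 0.2204]
scene handle 0.92 [210.4 299.7] [0.4503 0.2923]
scene handle 0.84 [150.3 319.6] [0.2782 0.3872]
scene carrier_front 0.87 [208.6 301. ] [0.4264 0.3051]
scene carrier
[... 176 characters left out ...]
0.6588 -0.0759]
scene pocket 0.65 [273.1  82.8] [ 0.5587 -0.1792]
scene jaw 0.58 [313.3 133.1] [ 0.6585 -0.0799]
scene lens_front 0.54 [287.4 121.5] [ 0.6441 -0.0757]
scene lens_front 0.21 [274.2  79.7] [ 0.6092 -0.1451]
scene lens 0.37 [288.1 125. ] [ 0.6606 -0.0609]
scene tweezers 0.51 [216.8 231.2] [0.4216 0.1304]
scene brush 0.7 [308.2 245. ] [0.6498 0.1286]
scene brush 0.27 [211.5 302.1] [0.4351 0.3058]
scene spare_lens 0.87 [310.3 290.2] [0.6787 0.2185]
scene dish 0.79 [305.2 344.4] [0.6816 0.338 ]
scene puck 0.66 [223.6 365.7] [0.4986 0.447 ]
scene cleaner 0.84 [250.9 395.9] [0.5989 0.4689]
scene loupe 0.78 [200.3 206.2] [0.377  0.0754]
scene scope 0.84 [275.8  80.3] [ 0.5636 -0.1837]
```

View pics/topz.png

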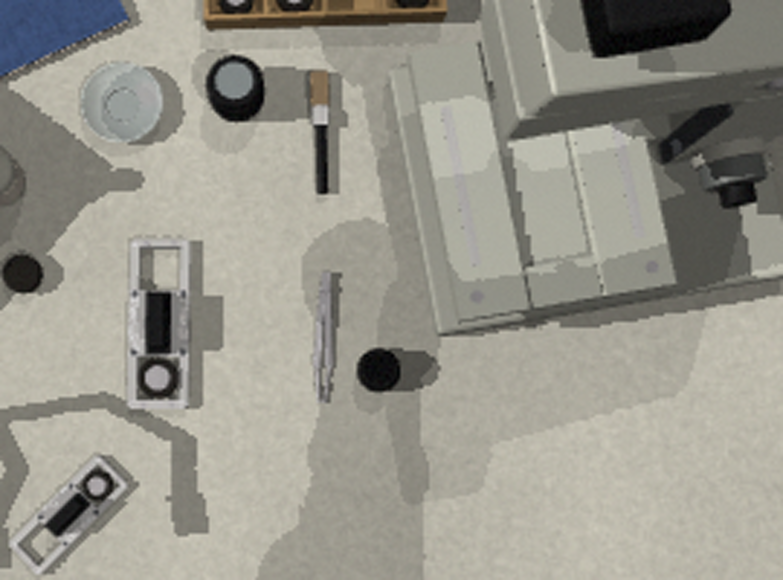

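View pics/scz.png

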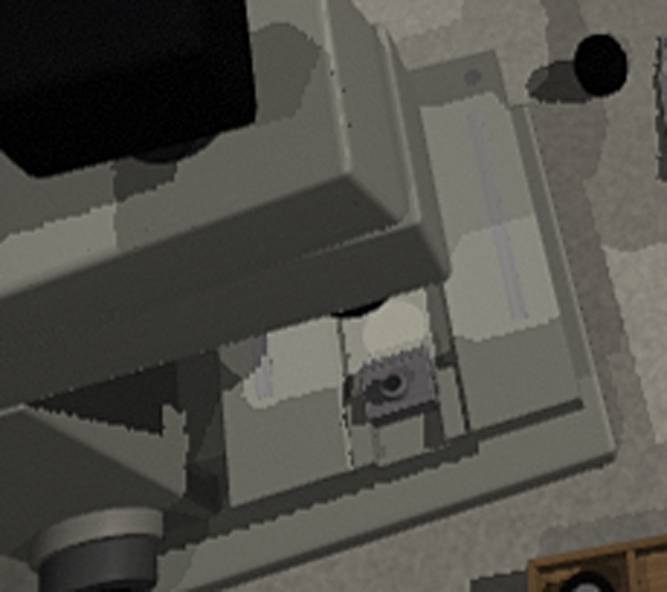

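```bash
python3 - <<'E'
import cv2
a=cv2.imread('pics/top0.png')[110:225,295:420];b=cv2.resize(a,None,fx=5.2,fy=5.2,interpolation=cv2.INTER_CUBIC)
b=cv2.convertScaleAbs(b,alpha=1.3)
for i in range(0,125,20):cv2.putText(b,str(295+i),(int(i*5.2),10),0,.4,(0,0,255));cv2.line(b,(int(i*5.2),12),(int(i*5.2),18),(0,0,255))
for i in range(0,115,20):cv2.putText(b,str(110+i),(0,int(i*5.2)),0,.4,(0,0,255));cv2.line(b,(28,int(i*5.2)),(34,int(i*5.2)),(0,0,255))
cv2.imwrite('pics/tp.png',b)
E
python3 - <<'E'
from h import *
np.set_printoptions(precision=4,suppress=True)
for n in ["top","scene"]:
    c=cam(n)
    for d in silhouettes(n,"handle")[:3]:
        m=d["mask"].astype(np.uint8)
        cs,_=cv2.findContours(m,0,2);k=max(cs,key=cv2.contourArea)
        print(n,d["conf"],m.sum(),d["pixel"],cv2.minAreaRect(k))
        pts=cv2.boxPoints(cv2.minAreaRect(k))
        for p in pts: print(onz(c,(p[1],p[0]),.012)[:2])
E
```

```text
top 0.82 1039 [216.7, 223.6] ((224.5, 211.0), (58.0, 21.0), 90.0)
[0.5285 0.3375]
[0.5265 0.2722]
[0.348  0.2751]
[0.3496 0.3392]
top 0.65 612 [135.9, 210.8] ((211.5, 135.0), (26.0, 27.0), 90.0)
[0.7222 0.3864]
[0.7192 0.3007]
[0.6352 0.3018]
[0.638  0.3868]
top 0.56 601 [276.6, 198.4] ((194.25001525878906, 277.25), (16.26345443725586, 43.84062194824219), 45.0)
[0.2118 0.4647]
[0.302  0.3702]
[0.2668 0.3355]
[0.1772 0.4298]
scene 0.75 1555 [213.6, 301.8] ((303.40386962890625, 212.51922607421875), (67.85618591308594, 29.22130584716797), 78.69007110595703)
[0.3482 0.2735]
[0.3423 0.3507]
[0.5332 0.3342]
[0.5365 0.2649]
scene 0.74 557 [149.9, 318.5] ((319.94232177734375, 145.78846740722656), (16.48868751525879, 39.5553092956543), 37.87498474121094)
[0.2736 0.3411]
[0.1739 0.436 ]
[0.2167 0.4619]
[0.3123 0.3671]
scene 0.41 316 [201.6, 204.9] ((206.5, 202.5), (21.0, 17.0), 90.0)
[0.3439 0.0575]
[0.3507 0.0996]
[0.4116 0.0925]
[0.405  0.0519]
```

View pics/tp.png

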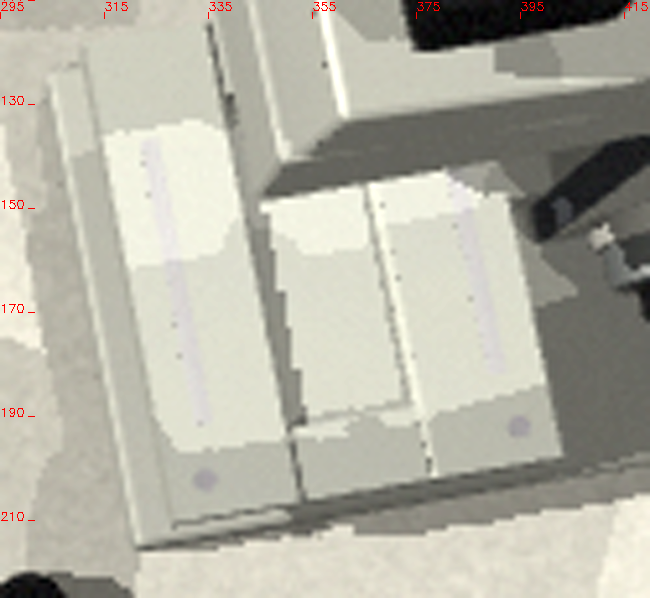

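```bash
cat >> h.py <<'E'
def moves(P,Rw,P0=None,R0=None):
    """units to reach world pose P,Rw from pose P0,R0"""
    o=get_obs()
    if P0 is None:P0=o["eef_pos"]
    if R0 is None:R0=rot(o["tool_rot"])
    d=R0.inv().apply(np.array(P)-P0)/.025
    r=np.degrees((R0.inv()*Rw).as_rotvec())/10
    return np.round(d,2).tolist(),np.round(r,2).tolist()
def frame(z,x):
    z=np.array(z,float);z/=np.linalg.norm(z);x=np.array(x,float);x-=z*(x@z);x/=np.linalg.norm(x)
    return R.from_matrix(np.stack([x,np.cross(z,x),z],1))
E
python3 - <<'E'
from h import *
np.set_printoptions(precision=4,suppress=True)
c=cam("top")
for z in (.1,.13):
  print(z)
  for nm,p in dict(stR=(198,402.5),stL=(211.5,328.5),gL=(205.5,353),gR=(201.5,378.5),wL=(193,351),wR=(188,374),eLfar=(150,342.5),eRfar=(146,366)).items(): print(nm,onz(c,p,z)[:2])
for yaw in (90,):
  print(moves([.41,-.14,.34],frame([0,0,-1],[0,1,0])))
E
```

```text
0.1
stR [ 0.4524 -0.2111]
stL [ 0.4197 -0.0005]
gL [ 0.4349 -0.0706]
gR [ 0.4443 -0.1431]
wL [ 0.4709 -0.0668]
wR [ 0.4834 -0.1326]
eLfar [ 0.5969 -0.0488]
eRfar [ 0.6065 -0.1169]
0.13
stR [ 0.4491 -0.2021]
stL [0.4171 0.0033]
gL [ 0.432 -0.065]
gR [ 0.4412 -0.1357]
wL [ 0.467  -0.0613]
wR [ 0.4792 -0.1256]
eLfar [ 0.5899 -0.0438]
eRfar [ 0.5994 -0.1102]
([-14.63, -12.14, -1.44], [-0.0, -0.0, -15.33])
```

Run:
```python
from h import *
print(moves([.42,-.09,.34],frame([0,0,-1],[0,1,0])))
```

```text
([-16.24, -13.39, -1.44], [-0.0, -0.0, -15.33])
```

Call:
{"api": "apply_moves", "payload": {"moves": [[[-16.2, -13.4, -1.4], [0, 0, -15.3], 1], [[-16.2, -13.4, -1.4], [0, 0, -15.3], 1], [[-16.2, -13.4, -1.4], [0, 0, -15.3], 1], [[-16.2, -13.4, -1.4], [0, 0, -15.3], 1], [[-16.2, -13.4, -1.4], [0, 0, -15.3], 1], [[-16.2, -13.4, -1.4], [0, 0, -15.3], 1], [[-16.2, -13.4, -1.4], [0, 0, -15.3], 1], [[-16.2, -13.4, -1.4], [0, 0, -15.3], 1], [[-16.2, -13.4, -1.4], [0, 0, -15.3], 1], [[-16.2, -13.4, -1.4], [0, 0, -15.3], 1], [[-16.2, -13.4, -1.4], [0, 0, -15.3], 1], [[-16.2, -13.4, -1.4], [0, 0, -15.3], 1], [[-16.2, -13.4, -1.4], [0, 0, -15.3], 1], [[-16.2, -13.4, -1.4], [0, 0, -15.3], 1], [[-16.2, -13.4, -1.4], [0, 0, -15.3], 1], [[-16.2, -13.4, -1.4], [0, 0, -15.3], 1]]}}

```text
t: 4.0
eef_pos: [0.4206, -0.0908, 0.339]
tool_rot: [0.0, 0.709, 0.705, 0.0]
contact_force: [0.8, 0.0, 0.2]
gripper_width: 1.003
```

Run:
```python
from h import *
o=get_obs();print(o["t"],o["q"].round(2),o["eef_pos"],o["tool_rot"])
c=cam("wrist");cv2.imwrite("pics/w1.png",cv2.resize(c["color"][:,:,::-1],None,fx=1.5,fy=1.5))
np.savez("w1.npz",**c)
for q in ["pocket","jaw","lens_front"]:
  for d in look_for("wrist",q): print(q,d["conf"],d["pixel"])
```

```text
4.0 [ 0.63  0.07 -0.58  2.03  0.04  1.05  1.6 ] [ 0.42059831 -0.09083464  0.33903179] [1.78812395e-04 7.09276305e-01 7.04930556e-01 4.90470475e-05]
pocket 0.9 [243.1, 238.0]
jaw 0.54 [218.6, 508.6]
lens_front 0.5 [302.6, 448.2]
```

View pics/w1.png

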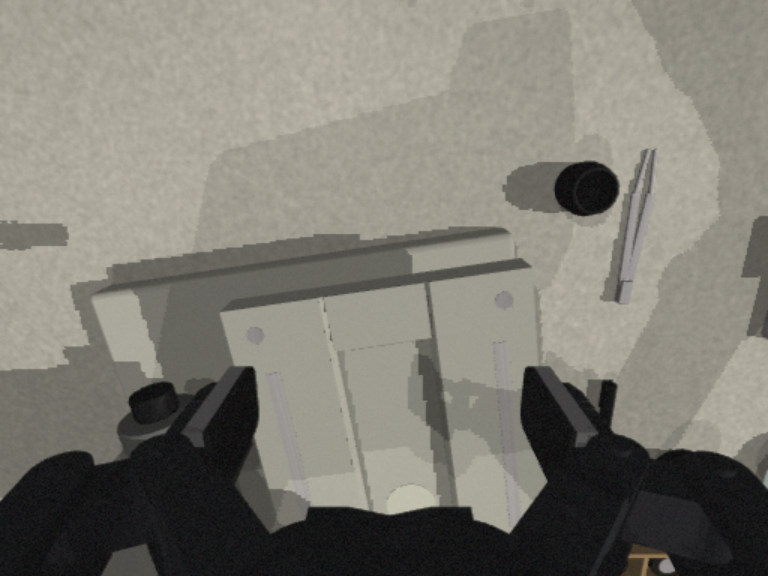

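Run:
```python
from h import *
np.set_printoptions(precision=4,suppress=True)
w=dict(np.load("w1.npz",allow_pickle=True))
t=cam("top")
for nm,a,b in [("stR",(198,403),(207.3,147.3)),("stL",(211,328),(177.3,353.3)),("gL",(206.2,352.7),(188.7,285.3)),("gR",(201.5,378.3),(198.7,215.3)),("wallL",(192,352),(227.3,276.7)),("wallR",(188.5,372.5),(233.3,231.3))]:
    print(nm,tri(t,a,w,b))
for z in (.1,.11,.12,.13):
    p={n:onz(w,b,z)[:2] for n,b in dict(R=(207.3,147.3),L=(177.3,353.3),gL=(188.7,285.3),gR=(198.7,215.3),fL=(335.3,304.7),fR=(333.3,240)).items()}
    print(z,np.linalg.norm(p["R"]-p["L"]),np.linalg.norm(p["gL"]-p["gR"]),np.degrees(np.arctan2(*(p["R"]-p["L"])))-180,p)
g=cv2.imread("pics/w1.png")
b=cv2.resize(w["color"][160:345,135:375,::-1].copy(),None,fx=3.3,fy=3.2,interpolation=cv2.INTER_CUBIC)
cv2.imwrite("pics/w1z.png",cv2.convertScaleAbs(b,alpha=1.4))
```

```text
stR (array([ 0.4495, -0.2035,  0.1276]), np.float64(0.0014266054632203033))
stL (array([0.4213, 0.0023, 0.1173]), np.float64(0.0035447609725663912))
gL (array([ 0.4314, -0.0657,  0.1247]), np.float64(0.002001570415191683))
gR (array([ 0.4413, -0.1353,  0.1277]), np.float64(0.0007792013090189045))
wallL (array([ 0.4743, -0.0704,  0.1158]), np.float64(0.008759263221635638))
wallR (array([ 0.4778, -0.1209,  0.1294]), np.float64(0.0011704232272447203))
0.1 0.22343623362043916 0.0759852230223962 -8.31477379613662 {'R': array([ 0.4599, -0.2138]), 'L': array([0.4276, 0.0073]), 'gL': array([ 0.4397, -0.0641]), 'gR': array([ 0.4505, -0.1393]), 'fL': array([ 0.632 , -0.0362]), 'fR': array([ 0.6285, -0.1173])}
0.11 0.2161794989929095 0.07351738425626358 -8.31477379613662 {'R': array([ 0.4562, -0.2098]), 'L': array([0.4249, 0.0041]), 'gL': array([ 0.4367, -0.065 ]), 'gR': array([ 0.4471, -0.1378]), 'fL': array([ 0.6227, -0.038 ]), 'fR': array([ 0.6193, -0.1164])}
0.12 0.20892276436537982 0.07104954549013096 -8.31477379613662 {'R': array([ 0.4525, -0.2058]), 'L': array([0.4223, 0.0009]), 'gL': array([ 0.4336, -0.0659]), 'gR': array([ 0.4437, -0.1362]), 'fL': array([ 0.6135, -0.0397]), 'fR': array([ 0.6102, -0.1156])}
0.13 0.2016660297378502 0.06858170672399833 -8.31477379613662 {'R': array([ 0.4488, -0.2018]), 'L': array([ 0.4197, -0.0023]), 'gL': array([ 0.4306, -0.0667]), 'gR': array([ 0.4403, -0.1346]), 'fL': array([ 0.6042, -0.0415]), 'fR': array([ 0.601 , -0.1147])}
```

View pics/w1z.png

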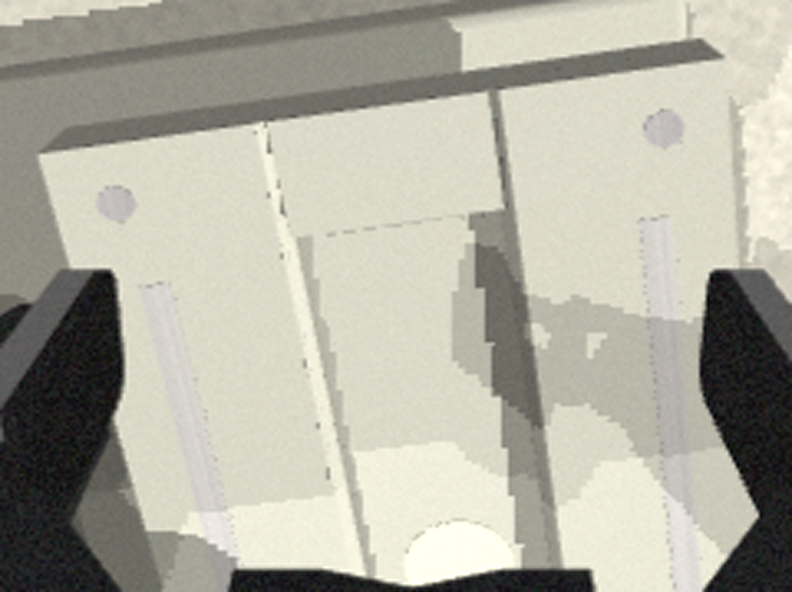

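Run:
```python
from h import *
np.set_printoptions(precision=4,suppress=True)
w=dict(np.load("w1.npz",allow_pickle=True))
f=lambda x,y:(160+(y+.5)/3.2-.5,135+(x+.5)/3.3-.5)
z=.1185
P={n:onz(w,f(*p),z)[:2] for n,p in dict(R=(40,153),L=(722,57),gR=(258,127),gL=(500,91),gR2=(362,575),gL2=(561,560),eL=(737,230)).items()}
print(P)
az=lambda v:np.degrees(np.arctan2(v[1],v[0]))
print(az(P["L"]-P["R"])-90,az(P["gL2"]-P["gL"]),az(P["gR2"]-P["gR"]))
a=np.radians(8.3);u=np.array([np.cos(a),np.sin(a)])
m=(P["L"]+P["R"])/2;g=(P["gL"]+P["gR"])/2
print(m+.13*u,g+.13*u)
# near wall
z=.1185
for p in [(328,235),(465,217)]: q=onz(w,f(*p),z)[:2];print("wall",q,(q-(m+.13*u))@u)
```

```text
{'R': array([ 0.4532, -0.207 ]), 'L': array([0.4229, 0.0015]), 'gR': array([ 0.4449, -0.139 ]), 'gL': array([ 0.4334, -0.0649]), 'gR2': array([ 0.6204, -0.1108]), 'gL2': array([ 0.6139, -0.0396]), 'eL': array([0.4814, 0.0113])}
8.288536395263591 7.985079525188718 9.130406856907973
[ 0.5667 -0.084 ] [ 0.5678 -0.0832]
wall [ 0.4825 -0.1186] -0.08836071746581534
wall [ 0.4763 -0.0751] -0.08817712149286293
```

Run:
```python
from h import *
L=np.radians(40)
print(moves([.48,.12,.34],frame([0,0,-1],[1,0,0])))
Rb=frame([-np.sin(L),0,-np.cos(L)],[0,-1,0])
print(moves([.53,.306,.27],Rb,np.array([.48,.12,.34]),frame([0,0,-1],[1,0,0])))
```

```text
([8.45, 2.33, -0.04], [0.0, -0.0, 8.97])
([2.0, -7.44, 2.8], [-3.13, -3.13, 8.6])
```

Call:
{"api": "apply_moves", "payload": {"moves": [[[8.4, 2.4, 0], [0, 0, 9], 1], [[8.4, 2.4, 0], [0, 0, 9], 1], [[8.4, 2.4, 0], [0, 0, 9], 1], [[8.4, 2.4, 0], [0, 0, 9], 1], [[8.4, 2.4, 0], [0, 0, 9], 1], [[8.4, 2.4, 0], [0, 0, 9], 1], [[8.4, 2.4, 0], [0, 0, 9], 1], [[8.4, 2.4, 0], [0, 0, 9], 1], [[8.4, 2.4, 0], [0, 0, 9], 1]]}}

```text
t: 5.38
eef_pos: [0.4818, 0.1189, 0.3389]
tool_rot: [0.0, 1.0, 0.011, -0.0]
contact_force: [-0.3, -0.5, 0.1]
gripper_width: 0.997
```

Call:
{"api": "apply_moves", "payload": {"moves": [[[2, -7.4, 2.8], [-3.1, -3.1, 8.6], 1], [[2, -7.4, 2.8], [-3.1, -3.1, 8.6], 1], [[2, -7.4, 2.8], [-3.1, -3.1, 8.6], 1], [[2, -7.4, 2.8], [-3.1, -3.1, 8.6], 1], [[2, -7.4, 2.8], [-3.1, -3.1, 8.6], 1], [[2, -7.4, 2.8], [-3.1, -3.1, 8.6], 1], [[2, -7.4, 2.8], [-3.1, -3.1, 8.6], 1], [[2, -7.4, 2.8], [-3.1, -3.1, 8.6], 1], [[2, -7.4, 2.8], [-3.1, -3.1, 8.6], 1], [[2, -7.4, 2.8], [-3.1, -3.1, 8.6], 1]]}}

```text
t: 6.62
eef_pos: [0.5271, 0.3043, 0.2678]
tool_rot: [0.244, 0.674, -0.656, -0.236]
contact_force: [0.5, -1.3, 0.3]
gripper_width: 1.001
```

Run:
```python
from h import *
o=get_obs();print(o["t"],o["q"].round(2),o["eef_pos"],rot(o["tool_rot"]).as_matrix().round(3))
c=cam("wrist");cv2.imwrite("pics/w2.png",cv2.resize(c["color"][:,:,::-1],None,fx=1.5,fy=1.5))
np.savez("w2.npz",**c)
```

```text
6.625 [-0.32  0.71 -0.3   1.39 -0.16  1.65 -2.12] [0.52713488 0.30428303 0.26784679] [[ 0.027 -0.769 -0.638]
 [-1.    -0.02  -0.018]
 [ 0.001  0.638 -0.77 ]]
```

View pics/w2.png

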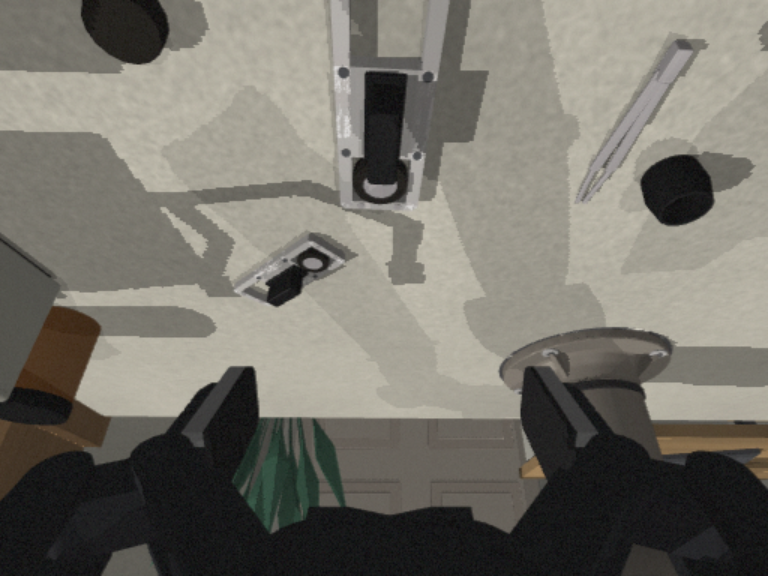

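```bash
python3 - <<'E'
from h import *
np.set_printoptions(precision=4,suppress=True)
w=dict(np.load("w2.npz",allow_pickle=True))
f=lambda x,y:((y+.5)/1.5-.5,(x+.5)/1.5-.5)
S=np.array([onz(w,f(*p),.0125)[:2] for p in [(343,73),(427,77),(346,153),(417,156)]])
print(S,S.mean(0))
az=lambda v:np.degrees(np.arctan2(v[1],v[0]))
print(az(S[2]-S[0]),az(S[3]-S[1]),az(S[0]-S[1])) 
for p in [(341,207),(411,209)]:print("front",onz(w,f(*p),.00)[:2])
for p in [(331,10),(341,195)]:print("left",onz(w,f(*p),.012)[:2])
for p in [(451,10),(422,195)]:print("right",onz(w,f(*p),.012)[:2])
for p in [(365,73),(405,73)]:print("bar",onz(w,f(*p),.048)[:2])
E
python3 - <<'E'
import cv2
a=cv2.imread('pics/w2.png')
cv2.imwrite('pics/w2z.png',cv2.resize(a[0:230,300:480],None,fx=2.6,fy=2.6,interpolation=cv2.INTER_CUBIC))
a=cv2.imread('pics/top0.png')
cv2.imwrite('pics/topc.png',cv2.resize(a[175:245,205:245],None,fx=8,fy=8,interpolation=cv2.INTER_CUBIC))
E
```

```text
[[0.47   0.33  ]
 [0.4686 0.2784]
 [0.4082 0.3314]
 [0.4067 0.2797]] [0.4384 0.3049]
178.64427243288935 178.77672515652523 88.5240082686521
front [0.3379 0.3401]
front [0.3369 0.2791]
left [0.506  0.3344]
left [0.3649 0.3378]
right [0.5077 0.2691]
right [0.3664 0.2725]
bar [0.4923 0.3152]
bar [0.4929 0.2941]
```

View pics/w2z.png

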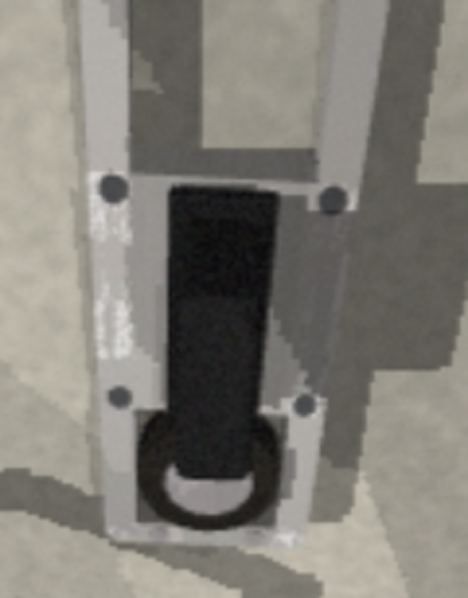

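View pics/topc.png

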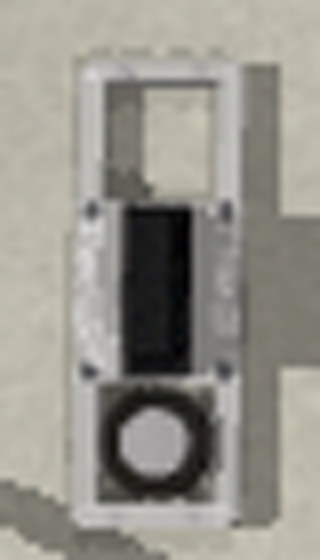

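Run:
```python
from h import *
L=np.radians(40);a=np.radians(178.7);cx=np.array([np.cos(a),np.sin(a),0]);cy=np.array([-np.sin(a),np.cos(a),0])
z=np.sin(L)*cx-np.cos(L)*np.array([0,0,1]);Rb=frame(z,cy)
G=np.array([.438,.305,.040])
print(moves(G-.134*z,Rb));print(moves(G-.054*z,Rb)); print(G-.054*z)
```

```text
([0.05, -3.12, 3.94], [-0.03, -0.19, 0.22])
([-0.05, -3.1, 7.13], [-0.03, -0.19, 0.22])
[0.4727016  0.30421251 0.0813664 ]
```

Call:
{"api": "apply_moves", "payload": {"moves": [[[0, -3.1, 3.9], [0, -0.2, 0.2], 1], [[0, -3.1, 3.9], [0, -0.2, 0.2], 1], [[0, -3.1, 3.9], [0, -0.2, 0.2], 1], [[0, -3.1, 5.0], [0, -0.2, 0.2], 1], [[-0.05, -3.1, 6.1], [0, -0.2, 0.2], 1], [[-0.05, -3.1, 7.1], [0, -0.2, 0.2], 1], [[-0.05, -3.1, 7.1], [0, -0.2, 0.2], 1]]}}

```text
t: 7.55
eef_pos: [0.4725, 0.306, 0.0847]
tool_rot: [-0.235, -0.66, 0.67, 0.244]
contact_force: [-0.1, 0.2, 0.1]
gripper_width: 0.999
```

Run:
```python
from h import *
o=get_obs();print(o["t"],o["q"].round(2),o["eef_pos"],o["contact_force"])
c=cam("wrist");cv2.imwrite("pics/w3.png",cv2.resize(c["color"][:,:,::-1],None,fx=1.5,fy=1.5))
c=cam("scene");cv2.imwrite("pics/s3.png",cv2.resize(c["color"][100:290,200:420,::-1],None,fx=3,fy=3))
```

```text
7.55 [-0.33  0.86 -0.3   1.61 -0.16  1.28 -2.09] [0.4725272  0.30598483 0.08471106] [-0.12810315  0.23206022  0.09063623]
```

View pics/w3.png

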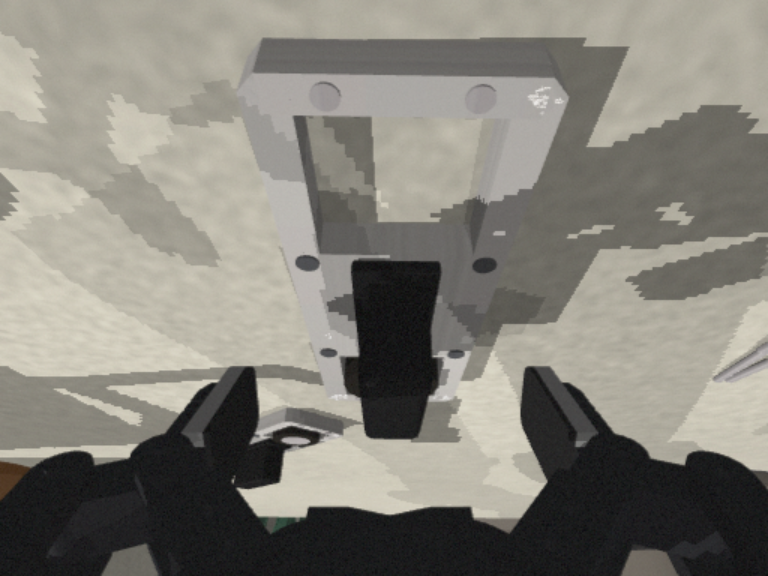

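View pics/s3.png

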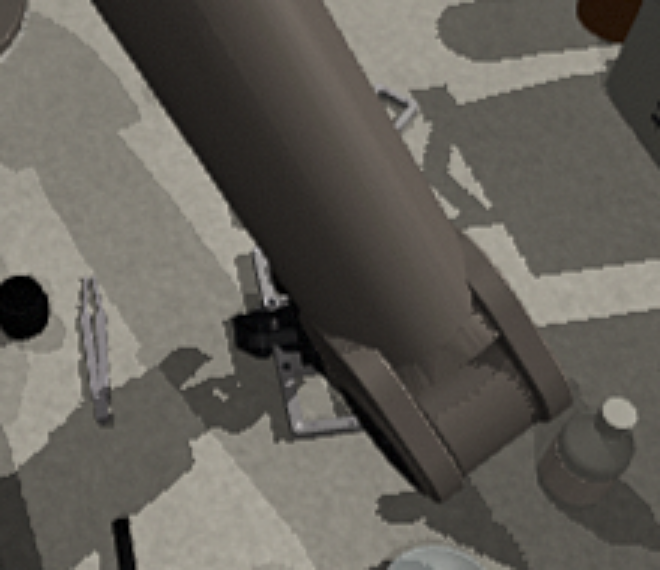

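Call:
{"api": "apply_moves", "payload": {"moves": [[[0, 0, 0], [0, 0, 0], -1], [[0, 0, 0], [0, 0, 0], -1], [[0, 0, 0], [0, 0, 0], -1], [[0, 0, 0], [0, 0, 0], -1], [[0, 0, 0], [0, 0, 0], -1], [[0, 0, 0], [0, 0, 0], -1]], "force": 80}}

```text
t: 8.4
eef_pos: [0.4733, 0.305, 0.083]
tool_rot: [-0.235, -0.659, 0.671, 0.244]
contact_force: [2.0, 0.3, 3.8]
gripper_width: 0.224
```

Run:
```python
from h import *
o=get_obs();print(o["t"],o["q"].round(2),o["eef_pos"],o["contact_force"],o["torque"],o["gripper_width"])
c=cam("wrist");cv2.imwrite("pics/w4.png",cv2.resize(c["color"][:,:,::-1],None,fx=1.5,fy=1.5))
print(moves(o["eef_pos"]+np.array([0,0,.2]),rot(o["tool_rot"])))
```

```text
8.4 [-0.33  0.86 -0.3   1.61 -0.16  1.28 -2.09] [0.47326407 0.30502405 0.08299652] [1.98435983 0.26763209 3.75286431] [-0.13034629 -0.43555138  0.03617631] 0.22367568123048218
([-0.04, 5.1, -6.16], [0.0, 0.0, -0.0])
```

View pics/w4.png

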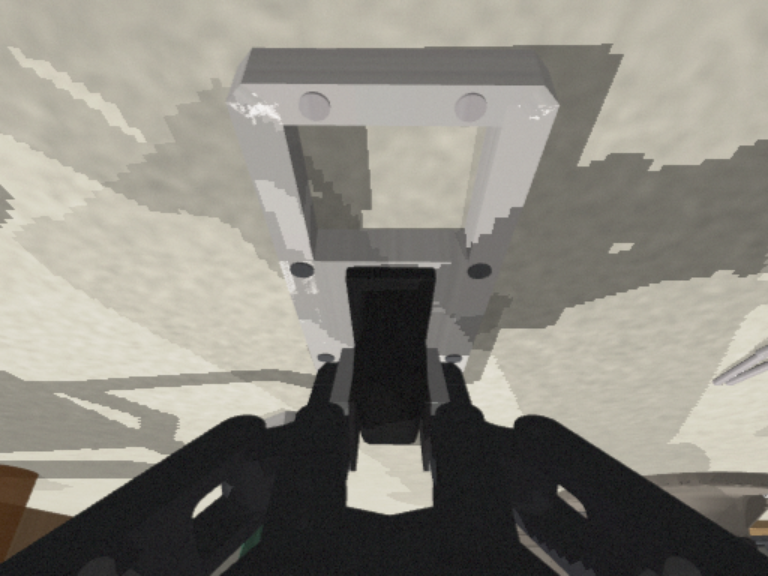

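Run:
```python
from h import *
np.set_printoptions(precision=4,suppress=True)
w=cam("wrist");np.savez("w4.npz",**w)
f=lambda x,y:((y+.5)/1.5-.5,(x+.5)/1.5-.5)
S=np.array([onz(w,f(*p),.0125)[:2] for p in [(302,270),(479,271),(326,357),(453,357)]])
az=lambda v:np.degrees(np.arctan2(v[1],v[0]))
print(S,S.mean(0),az(S[2]-S[0]),az(S[3]-S[1]),az(S[0]-S[1]))
C=np.array([onz(w,f(*p),.0)[:2] for p in [(252,48),(532,46)]]);print("rear bottom bevel",C,C.mean(0))
C=np.array([onz(w,f(*p),.012)[:2] for p in [(245,84),(545,84)]]);print("rear top",C,C.mean(0))
o=get_obs();print(o["eef_pos"],o["tool_rot"])
```

```text
[[0.4712 0.3302]
 [0.47   0.2791]
 [0.4107 0.3316]
 [0.4101 0.2808]] [0.4405 0.3054] 178.67285773429103 178.40296170726188 88.57720849005386
rear bottom bevel [[0.5292 0.3308]
 [0.5286 0.276 ]] [0.5289 0.3034]
rear top [[0.5292 0.33  ]
 [0.5283 0.2756]] [0.5287 0.3028]
[0.4733 0.305  0.083 ] [-0.2354 -0.6593  0.6712  0.2436]
```

```bash
cat >> h.py <<'E'
def T(Rr,p):
    M=np.eye(4);M[:3,:3]=Rr.as_matrix();M[:3,3]=p;return M
_q=[-0.2354,-0.6593,0.6712,0.2436]
TC=np.linalg.inv(T(rot(_q),[.4733,.3050,.0830]))@T(R.from_euler('z',178.6,degrees=True),[.4393,.3052,0]) # carrier in tool
PK=[.566,-.083];PY=8.4
def carr(M=None):
    if M is None:
        o=get_obs();M=T(rot(o["tool_rot"]),o["eef_pos"])
    return M@TC
def tool_for(x,y,z,pitch,yaw=None,ref="c",pk=None):
    """carrier point (c=centre underside, f=front bottom edge) at pocket coords x,y, world z; nose-down pitch deg"""
    yaw=PY if yaw is None else yaw
    pk=PK if pk is None else pk
    a=np.radians(PY);P=np.array([pk[0]+np.cos(a)*x-np.sin(a)*y,pk[1]+np.sin(a)*x+np.cos(a)*y,z])
    Rc=R.from_euler('z',yaw,degrees=True)*R.from_euler('y',pitch,degrees=True)
    if ref=="f": P=P-Rc.apply([.09,0,0])
    M=T(Rc,P)@np.linalg.inv(TC)
    return M[:3,3],R.from_matrix(M[:3,:3])
def state():
    o=get_obs();C=carr();a=np.radians(PY)
    Rp=R.from_euler('z',-PY,degrees=True)
    Rc=R.from_matrix(C[:3,:3]);fr=C[:3,3]+Rc.apply([.09,0,0]);re=C[:3,3]+Rc.apply([-.09,0,0])
    pk=np.array([*PK,0])
    e=(Rp*Rc).as_euler('zyx',degrees=True)
    print("t",round(o["t"],2),"front",(Rp.apply(fr-pk)*1e3).round(1),"rear",(Rp.apply(re-pk)*1e3).round(1),"yaw,pitch,roll",e.round(2),"F",Rp.apply(o["contact_force"]).round(1),"M",Rp.apply(o["torque"]).round(2),"w",round(o["gripper_width"],3))
E
python3 - <<'E'
from h import *
state()
o=get_obs();Mx=T(rot(o["tool_rot"]),o["eef_pos"])
# mid pose: carrier yaw 268.6, flat, centre (.42,.10,.22)
C=T(R.from_euler('z',268.6,degrees=True),[.43,.12,.24]);M=C@np.linalg.inv(TC)
P0=o["eef_pos"]+np.array([0,0,.15])
print(M[:3,3]);print(moves(P0,rot(o["tool_rot"])));print(moves(M[:3,3],R.from_matrix(M[:3,:3])))
p,r=tool_for(-.13,0,.21,0);print(p,moves(p,r,M[:3,3],R.from_matrix(M[:3,:3])))
E
```

```text
t 8.5 front [-157.4  417.9    0. ] rear [ 20.  387.3   0. ] yaw,pitch,roll [1.7019e+02 1.0000e-02 0.0000e+00] F [ 1.9 -0.6  4. ] M [-0.29 -0.41  0.06] w 0.224
[0.4302 0.154  0.323 ]
([-0.03, 3.83, -4.62], [0.0, 0.0, 0.0])
([6.02, 7.37, -6.4], [-0.05, 5.74, -6.93])
[ 0.40385669 -0.10758084  0.293     ] ([-0.84, 7.31, 7.61], [-0.05, 6.36, -7.69])
```

Call:
{"api": "apply_moves", "payload": {"moves": [[[0, 1.5, -1.9], [0, 0, 0], -1], [[0, 3.8, -4.6], [0, 0, 0], -1], [[0, 3.8, -4.6], [0, 0, 0], -1], [[6, 7.4, -6.4], [0, 5.7, -6.9], -1], [[6, 7.4, -6.4], [0, 5.7, -6.9], -1], [[6, 7.4, -6.4], [0, 5.7, -6.9], -1], [[6, 7.4, -6.4], [0, 5.7, -6.9], -1], [[6, 7.4, -6.4], [0, 5.7, -6.9], -1], [[6, 7.4, -6.4], [0, 5.7, -6.9], -1], [[6, 7.4, -6.4], [0, 5.7, -6.9], -1], [[6, 7.4, -6.4], [0, 5.7, -6.9], -1], [[6, 7.4, -6.4], [0, 5.7, -6.9], -1], [[6, 7.4, -6.4], [0, 5.7, -6.9], -1], [[6, 7.4, -6.4], [0, 5.7, -6.9], -1]]}}

```text
t: 10.25
eef_pos: [0.4299, 0.1542, 0.3231]
tool_rot: [0.336, 0.942, -0.015, -0.006]
contact_force: [0.4, 0.0, -3.0]
gripper_width: 0.221
```

Run:
```python
from h import *
state();o=get_obs();print(o["q"].round(2),o["eef_pos"])
p,r=tool_for(-.085,0,.20,0);print(p,moves(p,r))
p,r=tool_for(-.085,0,.20,8);print(p,moves(p,r))
```

```text
t 10.25 front [-121.5  132.9  239.3] rear [-88.7 309.9 240.4] yaw,pitch,roll [-100.49   -0.28    0.29] F [ 0.4 -0.  -3. ] M [ 0.97 -0.2   0.02] w 0.221
[-0.28  0.35 -0.57  1.89  0.59  1.56 -1.1 ] [0.42994036 0.15419151 0.32305719]
[ 0.44837394 -0.1010071   0.283     ] ([1.06, 6.87, 7.68], [-0.06, 6.37, -7.77])
[ 0.46012867 -0.09927131  0.2869234 ] ([1.53, 6.9, 7.51], [0.53, 5.82, -8.2])
```

Run:
```python
from h import *
p,r=tool_for(-.1,0,.19,8);print(p,moves(p,r))
```

```text
[ 0.44528959 -0.10146256  0.2769234 ] ([0.94, 6.73, 7.88], [0.53, 5.82, -8.2])
```

Call:
{"api": "apply_moves", "payload": {"moves": [[[0.94, 6.73, 7.88], [0.53, 5.82, -8.2], -1], [[0.94, 6.73, 7.88], [0.53, 5.82, -8.2], -1], [[0.94, 6.73, 7.88], [0.53, 5.82, -8.2], -1], [[0.94, 6.73, 7.88], [0.53, 5.82, -8.2], -1], [[0.94, 6.73, 7.88], [0.53, 5.82, -8.2], -1], [[0.94, 6.73, 7.88], [0.53, 5.82, -8.2], -1], [[0.94, 6.73, 7.88], [0.53, 5.82, -8.2], -1], [[0.94, 6.73, 7.88], [0.53, 5.82, -8.2], -1], [[0.94, 6.73, 7.88], [0.53, 5.82, -8.2], -1], [[0.94, 6.73, 7.88], [0.53, 5.82, -8.2], -1], [[0.94, 6.73, 7.88], [0.53, 5.82, -8.2], -1], [[0.94, 6.73, 7.88], [0.53, 5.82, -8.2], -1]]}}

```text
t: 11.75
eef_pos: [0.4404, -0.1006, 0.2724]
tool_rot: [0.183, 0.684, 0.684, 0.177]
contact_force: [0.3, 0.5, -3.5]
gripper_width: 0.219
```

Run:
```python
from h import *
state();o=get_obs();print(o["q"].round(2),o["eef_pos"])
for n in ["wrist","top","scene"]:
    c=cam(n);np.savez(f"{n}5.npz",**c)
    i=c["color"][:,:,::-1]
    if n=="wrist": i=cv2.resize(i,None,fx=1.5,fy=1.5)
    if n=="top": i=cv2.resize(i[100:240,280:440],None,fx=4,fy=4,interpolation=2)
    if n=="scene": i=cv2.resize(i[150:384,0:250],None,fx=2.5,fy=2.5,interpolation=2)
    cv2.imwrite(f"pics/{n}5.png",i)
```

```text
t 11.75 front [-20.5 -15.3 169. ] rear [-195.6   12.1  200.5] yaw,pitch,roll [-9.    9.99  1.39] F [ 0.3  0.4 -3.5] M [0.15 0.8  0.  ] w 0.219
[ 0.35 -0.   -0.23  2.36 -0.19  0.27  1.85] [ 0.44038227 -0.1005883   0.27242949]
```

View pics/wrist5.png

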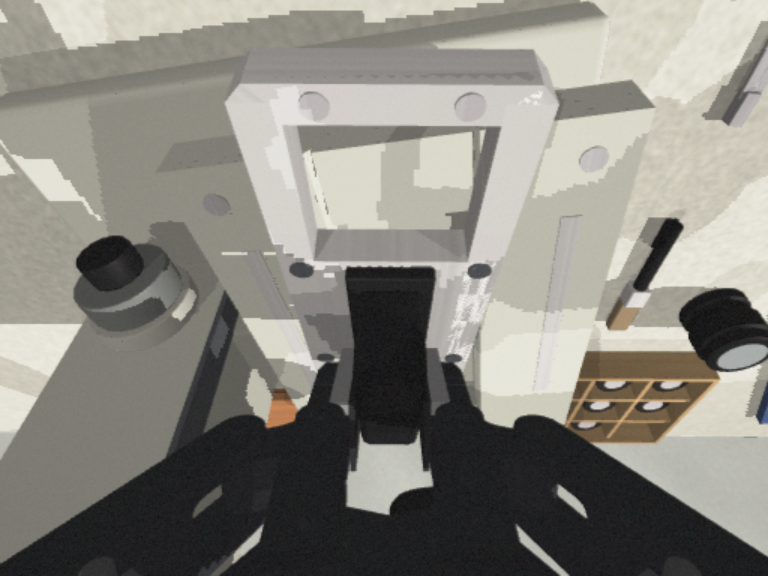

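View pics/top5.png

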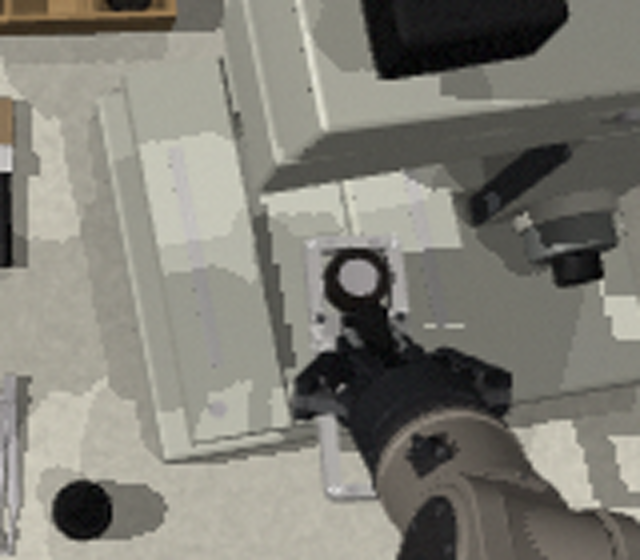

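View pics/scene5.png

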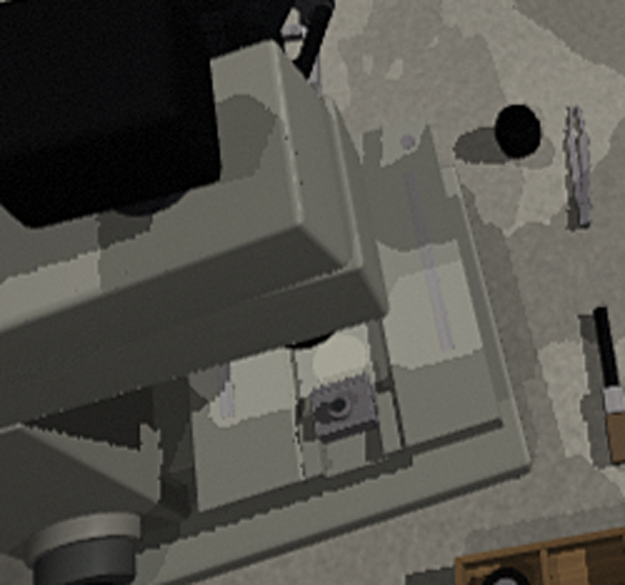

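Run:
```python
from h import *
p,r=tool_for(.03,0,.155,8,ref="f");print(p,moves(p,r))
```

```text
[ 0.48572696 -0.09549128  0.25444898] ([0.23, 1.22, 1.52], [-0.21, 0.48, -0.78])
```

Call:
{"api": "apply_moves", "payload": {"moves": [[[0.2, 1.2, 1.5], [-0.2, 0.5, -0.8], -1], [[0.2, 1.2, 1.5], [-0.2, 0.5, -0.8], -1], [[0.2, 1.2, 1.5], [-0.2, 0.5, -0.8], -1], [[0.2, 1.2, 1.5], [-0.2, 0.5, -0.8], -1], [[0.2, 1.2, 1.5], [-0.2, 0.5, -0.8], -1]]}}

```text
t: 12.52
eef_pos: [0.4847, -0.0952, 0.2551]
tool_rot: [0.178, 0.623, 0.733, 0.205]
contact_force: [-0.7, -0.1, -2.1]
gripper_width: 0.221
```

Run:
```python
from h import *
state();o=get_obs();print(o["q"].round(2),o["eef_pos"])
for n in ["wrist","top"]:
    c=cam(n);np.savez(f"{n}6.npz",**c)
    i=c["color"][:,:,::-1]
    if n=="wrist": i=cv2.resize(i,None,fx=1.5,fy=1.5)
    if n=="top": i=cv2.resize(i[110:220,300:430],None,fx=5,fy=5,interpolation=2)
    cv2.imwrite(f"pics/{n}6.png",i)
```

```text
t 12.53 front [ 28.8   1.4 155.5] rear [-1.494e+02 -1.000e-01  1.808e+02] yaw,pitch,roll [ 0.51  8.07 -0.08] F [-0.8 -0.  -2.1] M [-0.01  0.81  0.01] w 0.221
[ 0.43  0.12 -0.3   2.3  -0.55  0.23  2.38] [ 0.48465089 -0.09516728  0.25506794]
```

View pics/wrist6.png

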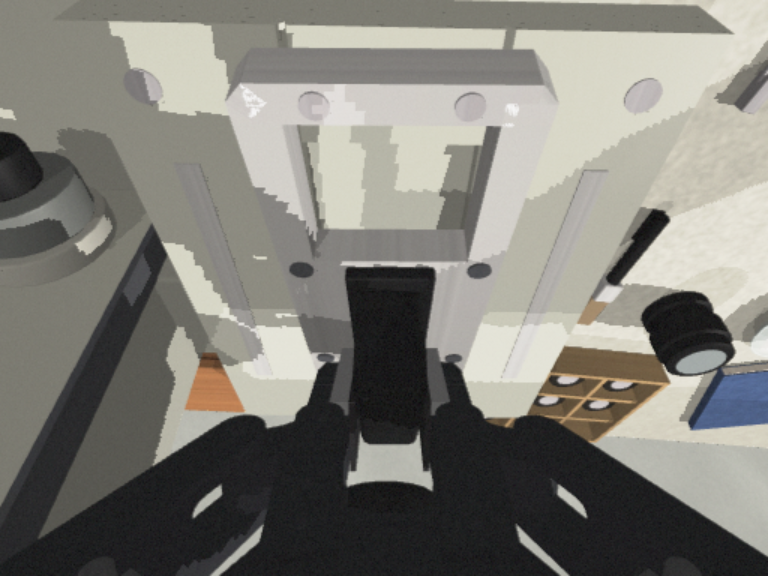

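View pics/top6.png

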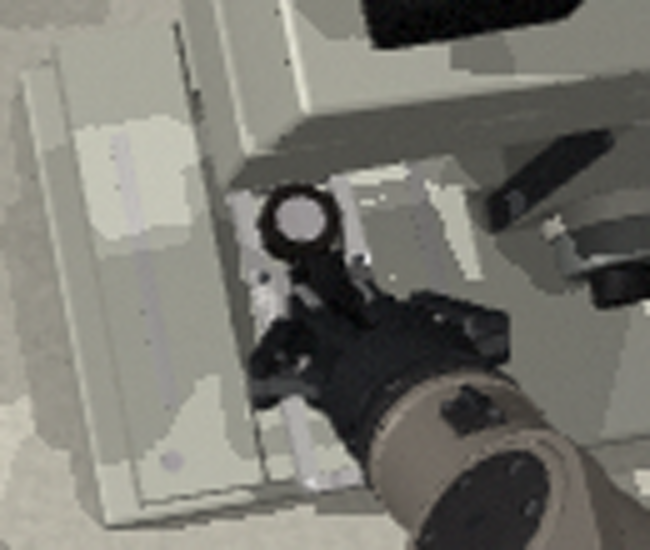

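Run:
```python
from h import *
np.set_printoptions(precision=4,suppress=True)
w=dict(np.load("wrist6.npz",allow_pickle=True))
f=lambda x,y:((y+.5)/1.5-.5,(x+.5)/1.5-.5)
Rp=R.from_euler('z',-PY,degrees=True)
def pk(p,z): return Rp.apply(onz(w,f(*p),z)-np.array([*PK,0]))*1e3
for z in (.112,.1185,.125):
    print(z,[pk(p,z)[:2].round(1) for p in [(55,20),(733,33),(280,22),(512,28),(143,86),(643,96),(182,164),(607,172),(262,376),(508,376)]])
print("rear bevel bottom",[pk(p,.1805)[:2].round(1) for p in [(252,48),(532,46)]])
i=w["color"][:260,:,::-1];cv2.imwrite("pics/w6z.png",cv2.resize(i[:90,120:400],None,fx=2.8,fy=2.8,interpolation=2))
w=dict(np.load("w1.npz",allow_pickle=True))
f=lambda x,y:(160+(y+.5)/3.2-.5,135+(x+.5)/3.3-.5)
print([pk(p,.1185)[:2].round(1) for p in [(40,153),(722,57),(258,127),(500,91),(115,203),(663,128),(154,285),(655,217)]])
```

```text
0.112 [array([-126.9, -111.3]), array([-126.5,  111.3]), array([-127.5,  -37.9]), array([-126.9,   38.1]), array([-105.5,  -91.1]), array([-104.8,   90.9]), array([-72.9, -87.8]), array([-72.1,  90. ]), array([100.1, -88.7]), array([96. , 83.8])]
0.1185 [array([-129.1, -107. ]), array([-128.7,  106.7]), array([-129.7,  -36.5]), array([-129.1,   36.5]), array([-108.6,  -87.6]), array([-107.9,   87.2]), array([-77.2, -84.4]), array([-76.5,  86.3]), array([ 88.8, -85.2]), array([84.8, 80.4])]
0.125 [array([-131.4, -102.6]), array([-131. ,  102.2]), array([-131.9,  -35.1]), array([-131.3,   34.8]), array([-111.7,  -84. ]), array([-111. ,   83.4]), array([-81.6, -81. ]), array([-80.9,  82.6]), array([ 77.4, -81.7]), array([73.7, 76.9])]
rear bevel bottom [array([-145.8,  -29.1]), array([-147. ,   25.7])]
[array([-129.7, -106.2]), array([-129.2,  104.5]), array([-128. ,  -37.7]), array([-128.5,   37.3]), array([-109.2,  -87.4]), array([-108.7,   85.2]), array([-78.4, -82. ]), array([-78.5,  80.3])]
```

View pics/w6z.png

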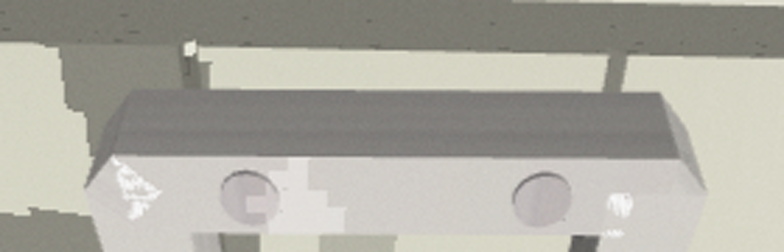

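Run:
```python
from h import *
for a in [(.07,.145),(.07,.122)]:
  p,r=tool_for(a[0],0,a[1],8,ref="f");print(p,moves(p,r))
```

```text
[ 0.52529785 -0.08964796  0.24444898] ([-0.04, 1.16, 1.22], [-0.0, -0.03, 0.05])
[ 0.52529785 -0.08964796  0.22144898] ([-0.03, 0.68, 2.01], [-0.0, -0.03, 0.05])
```

Call:
{"api": "apply_moves", "payload": {"moves": [[[0, 0.6, 0.6], [0, 0, 0.05], -1], [[0, 1.16, 1.22], [0, 0, 0.05], -1], [[0, 1.0, 1.5], [0, 0, 0.05], -1], [[0, 0.68, 2.0], [0, 0, 0.05], -1], [[0, 0.68, 2.0], [0, 0, 0.05], -1], [[0, 0.68, 2.0], [0, 0, 0.05], -1]]}}

```text
t: 13.38
eef_pos: [0.5244, -0.0888, 0.2206]
tool_rot: [0.176, 0.626, 0.731, 0.206]
contact_force: [0.3, -0.1, -1.7]
gripper_width: 0.221
```

Run:
```python
from h import *
state();o=get_obs();print(o["q"].round(2),o["eef_pos"])
for n in ["wrist","scene","top"]:
    c=cam(n);np.savez(f"{n}7.npz",**c)
    i=c["color"][:,:,::-1]
    if n=="wrist": i=cv2.resize(i,None,fx=1.5,fy=1.5)
    if n=="top": i=cv2.resize(i[110:220,300:430],None,fx=5,fy=5,interpolation=2)
    if n=="scene": i=cv2.resize(i[260:384,60:210],None,fx=4.5,fy=4.5,interpolation=2)
    cv2.imwrite(f"pics/{n}7.png",i)
p,r=tool_for(.07,0,.108,8,ref="f");print(moves(p,r))
```

```text
t 13.38 front [ 69.    1.7 120.9] rear [-109.2    1.2  146.4] yaw,pitch,roll [0.13 8.13 0.24] F [ 0.3 -0.1 -1.7] M [-0.    0.87  0.01] w 0.221
[ 0.17  0.22 -0.05  2.27 -0.85  0.17  2.65] [ 0.52435988 -0.08880067  0.22063012]
([-0.03, -0.29, 0.48], [-0.0, -0.03, -0.0])
```

View pics/wrist7.png

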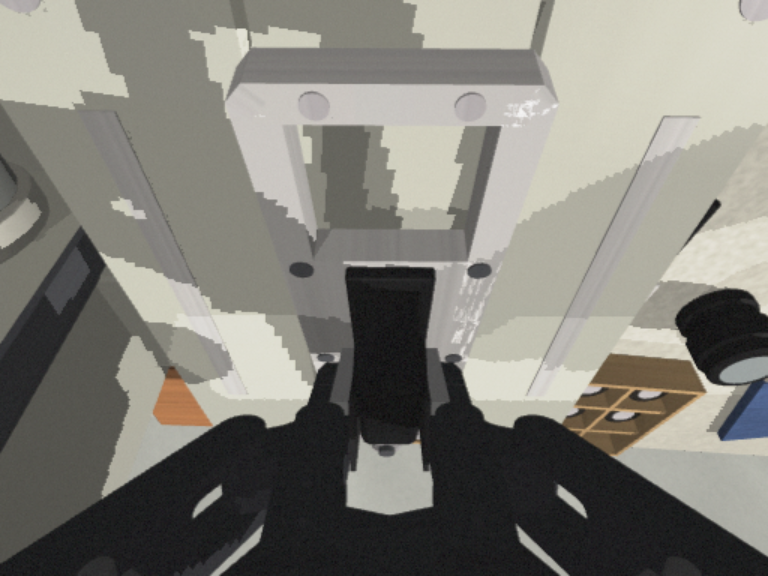

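View pics/scene7.png

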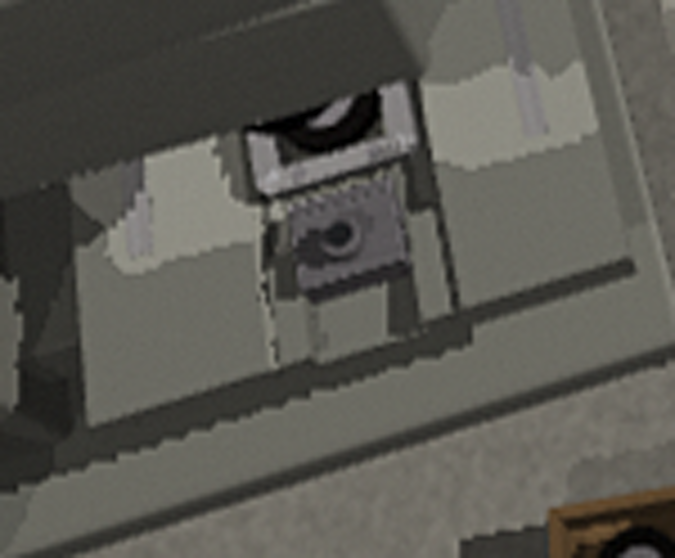

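Run:
```python
from h import *
w=dict(np.load("wrist7.npz",allow_pickle=True))["color"][:,:,::-1]
cv2.imwrite("pics/w7a.png",cv2.resize(w[60:280,40:175],None,fx=2.7,fy=2.7,interpolation=2))
cv2.imwrite("pics/w7b.png",cv2.resize(w[60:280,340:475],None,fx=2.7,fy=2.7,interpolation=2))
```

```text
(no output)
```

View pics/w7a.png

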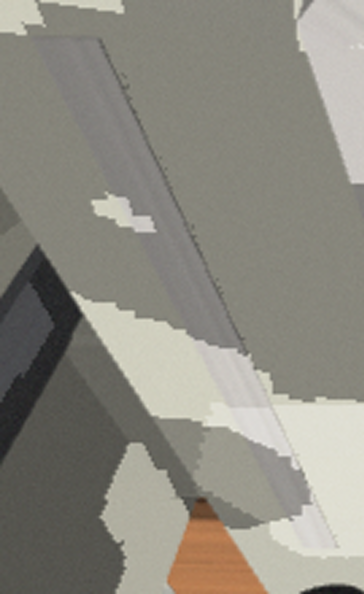

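View pics/w7b.png

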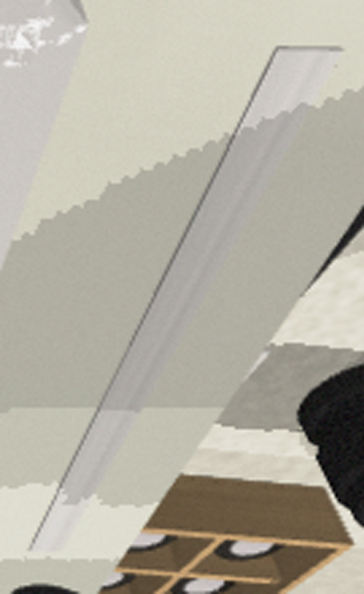

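Run:
```python
from h import *
np.set_printoptions(precision=2,suppress=True)
w=dict(np.load("wrist7.npz",allow_pickle=True))
Rp=R.from_euler('z',-PY,degrees=True)
for z in (.118,.1195,.121):
    pts=[]
    for ox,x,y in [(40,100,38),(40,337,548),(340,278,47),(340,30,549)]:
        rc=(60+(y+.5)/2.7-.5,ox+(x+.5)/2.7-.5);pts.append(Rp.apply(onz(w,rc,z)-np.array([*PK,0]))*1e3)
    pts=np.array(pts);m0=(pts[0]+pts[2])/2;m1=(pts[1]+pts[3])/2;d=m1-m0
    print(z,pts[:,:2].tolist(),"mid",m0[:2],m1[:2],"yaw",np.degrees(np.arctan2(d[1],d[0])),pts[2,1]-pts[0,1],pts[3,1]-pts[1,1])
    C=carr();Rc=Rp*R.from_matrix(C[:3,:3])
```

```text
0.118 [[-77.93274310832098, -78.1909789563443], [88.64441484280378, -79.06274995490169], [-77.6230211652046, 77.68763894844912], [87.8711147734945, 77.25580122465317]] mid [-77.78  -0.25] [88.26 -0.9 ] yaw -0.2249242726341051 155.87861790479343 156.31855117955485
0.1195 [[-78.720371294271, -77.23987283110824], [85.80382816860018, -78.10089980153289], [-78.41446647890459, 76.71763934886077], [85.04005853528093, 76.29112375284947]] mid [-78.57  -0.26] [85.42 -0.9 ] yaw -0.22492427263410145 153.957512179969 154.39202355438238
0.121 [[-79.50799948022105, -76.2887667058722], [82.96324149439656, -77.13904964816408], [-79.20591179260452, 75.74763974927244], [82.20900229706736, 75.32644628104575]] mid [-79.36  -0.27] [82.59 -0.91] yaw -0.22492427263410025 152.03640645514463 152.46549592920982
```

```bash
sed -i 's/^PK=.*/PK=[.5664,-.0835];PY=8.2/' h.py
python3 - <<'E'
from h import *
state()
for z in (.114,.110,.106):
  p,r=tool_for(.072,0,z,8,ref="f");print(moves(p,r))
E
```

```text
t 13.53 front [ 69.6   2.2 121.9] rear [-108.7    1.   147.1] yaw,pitch,roll [0.35 8.03 0.19] F [ 0.1 -0.6 -2.5] M [-0.05  0.82  0.02] w 0.221
([-0.04, -0.09, 0.32], [-0.0, -0.04, 0.02])
([-0.04, -0.17, 0.46], [-0.0, -0.04, 0.02])
([-0.04, -0.25, 0.59], [-0.0, -0.04, 0.02])
```

Call:
{"api": "apply_moves", "payload": {"moves": [[[-0.05, -0.09, 0.32], [0, -0.04, 0], -1], [[-0.05, -0.09, 0.32], [0, -0.04, 0], -1], [[-0.05, -0.13, 0.4], [0, -0.04, 0], -1], [[-0.05, -0.17, 0.46], [0, -0.04, 0], -1], [[-0.05, -0.17, 0.46], [0, -0.04, 0], -1]]}}

```text
t: 14.15
eef_pos: [0.5285, -0.0897, 0.2104]
tool_rot: [0.18, 0.626, 0.73, 0.205]
contact_force: [-4.3, 1.9, 6.3]
gripper_width: 0.219
```

Run:
```python
from h import *
state();print(get_obs()["q"].round(2))
```

```text
t 14.15 front [7.300e+01 1.000e-01 1.111e+02] rear [-105.3   -0.3  135.9] yaw,pitch,roll [ 0.15  7.92 -0.09] F [-4.   2.5  6.3] M [0.6  0.19 0.34] w 0.219
[ 0.04  0.25  0.09  2.28 -1.13  0.17  2.92]
```

Run:
```python
from h import *
state()
for a in [(.065,.125),(.015,.128),(.015,.114)]:
  p,r=tool_for(a[0],0,a[1],8,ref="f");print(moves(p,r))
```

```text
t 14.15 front [7.300e+01 1.000e-01 1.111e+02] rear [-105.3   -0.3  135.9] yaw,pitch,roll [ 0.15  7.92 -0.09] F [-4.   2.5  6.3] M [0.6  0.19 0.34] w 0.219
([0.0, 0.03, -0.64], [0.01, -0.0, 0.02])
([0.02, -1.61, -1.79], [0.01, -0.0, 0.02])
([0.02, -1.9, -1.32], [0.01, -0.0, 0.02])
```

Call:
{"api": "apply_moves", "payload": {"moves": [[[0, 0.03, -0.64], [0, 0, 0], -1], [[0, -0.8, -1.2], [0, 0, 0], -1], [[0, -1.6, -1.8], [0, 0, 0], -1], [[0, -1.6, -1.8], [0, 0, 0], -1], [[0, -1.8, -1.5], [0, 0, 0], -1], [[0, -1.9, -1.3], [0, 0, 0], -1], [[0, -1.9, -1.3], [0, 0, 0], -1]]}}

```text
t: 15.02
eef_pos: [0.4721, -0.0981, 0.2145]
tool_rot: [0.177, 0.626, 0.731, 0.204]
contact_force: [0.6, 3.7, -2.6]
gripper_width: 0.219
```

Run:
```python
from h import *
state();print(get_obs()["q"].round(2))
p,r=tool_for(.015,0,.108,8,ref="f");print(moves(p,r))
p,r=tool_for(.015,0,.108,6.7,ref="f");print(moves(p,r))
```

```text
t 15.03 front [1.550e+01 1.000e-01 1.146e+02] rear [-162.7   -0.7  140.3] yaw,pitch,roll [ 0.26  8.23 -0.  ] F [ 1.1  3.6 -2.6] M [0.75 0.65 0.58] w 0.219
[ 0.18  0.16 -0.02  2.38 -1.12  0.17  2.96]
([0.02, -0.18, 0.22], [-0.02, -0.02, 0.02])
([0.02, -0.3, 0.26], [-0.15, -0.02, 0.02])
```

Call:
{"api": "apply_moves", "payload": {"moves": [[[0.04, -0.06, 0.1], [0, 0, 0], -1], [[0.04, -0.1, 0.15], [0, 0, 0], -1], [[0.04, -0.1, 0.15], [0, 0, 0], -1]]}}

```text
t: 15.4
eef_pos: [0.4723, -0.098, 0.2132]
tool_rot: [0.177, 0.627, 0.731, 0.203]
contact_force: [-1.2, 3.3, 2.2]
gripper_width: 0.217
```

Run:
```python
from h import *
state();print(get_obs()["q"].round(2))
```

```text
t 15.4 front [ 15.4   0.2 113. ] rear [-162.7   -0.5  139.2] yaw,pitch,roll [0.21 8.37 0.01] F [-0.7  3.5  2.2] M [0.92 0.12 0.53] w 0.217
[ 0.17  0.17 -0.01  2.38 -1.12  0.17  2.96]
```

Call:
{"api": "apply_moves", "payload": {"moves": [[[0.1, 0, 0], [0, 0, 0], -1], [[0.1, 0, 0], [0, 0, 0], -1], [[0.1, 0, 0], [0, 0, 0], -1]]}}

```text
t: 15.78
eef_pos: [0.4719, -0.0967, 0.2132]
tool_rot: [0.177, 0.628, 0.731, 0.202]
contact_force: [-0.3, -1.4, 1.3]
gripper_width: 0.219
```

Run:
```python
from h import *
state();print(get_obs()["q"].round(2))
c=cam("wrist");cv2.imwrite("pics/w8.png",cv2.resize(c["color"][:,:,::-1],None,fx=1.5,fy=1.5))
```

```text
t 15.78 front [ 15.2   1.2 113. ] rear [-162.9    1.   139.3] yaw,pitch,roll [ 0.08  8.4  -0.03] F [-0.5 -1.3  1.3] M [-0.24 -0.01 -0.33] w 0.219
[ 0.15  0.17  0.01  2.38 -1.13  0.17  2.96]
```

View pics/w8.png

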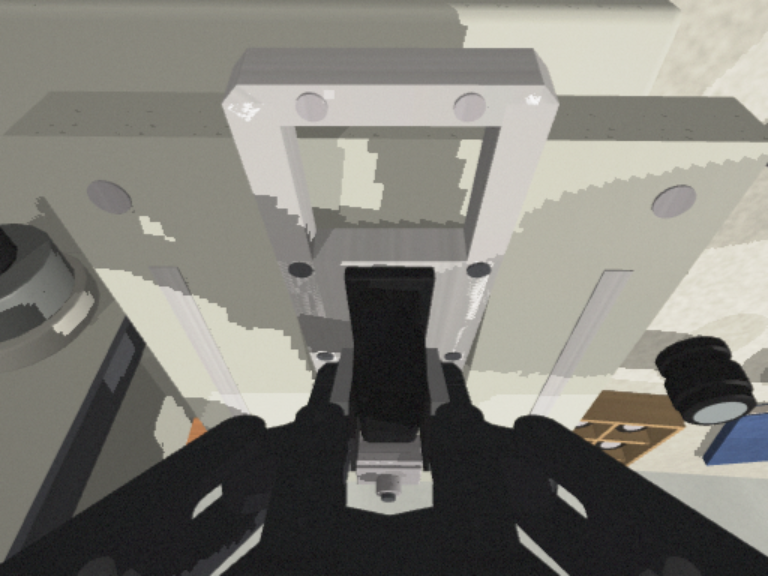

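Call:
{"api": "apply_moves", "payload": {"moves": [[[0.07, 0, 0], [0, 0, 0], 0.2], [[0.07, 0, 0], [0, 0, 0], 0.2], [[0.07, 0, 0], [0, 0, 0], 0.2], [[0.07, 0, 0], [0, 0, 0], 0.2], [[0.07, 0, -1.2], [0, 0, 0], 0.2], [[0.07, 0, -2.4], [0, 0, 0], 0.2], [[0.07, 0, -3.6], [0, 0, 0], 0.2], [[0.07, 0, -3.6], [0, 0, 0], 0.2]]}}

```text
t: 16.82
eef_pos: [0.4253, -0.1011, 0.2916]
tool_rot: [0.178, 0.627, 0.731, 0.204]
contact_force: [0.0, 0.1, -0.3]
gripper_width: 0.599
```

```bash
sed -i 's/^PK=.*/PK=[.5663,-.0828];PY=8.2/' h.py
python3 - <<'E'
from h import *
o=get_obs();print(o["t"],o["eef_pos"],o["q"].round(2),o["contact_force"],o["gripper_width"])
c=cam("wrist");np.savez("w9.npz",**c);cv2.imwrite("pics/w9.png",cv2.resize(c["color"][:,:,::-1],None,fx=1.5,fy=1.5))
E
```

```text
16.825 [ 0.42529951 -0.10112244  0.29164134] [-0.08 -0.09  0.26  2.39 -0.45  0.34  2.29] [ 0.04509558  0.13031732 -0.31324659] 0.5988172584239254
```

View pics/w9.png

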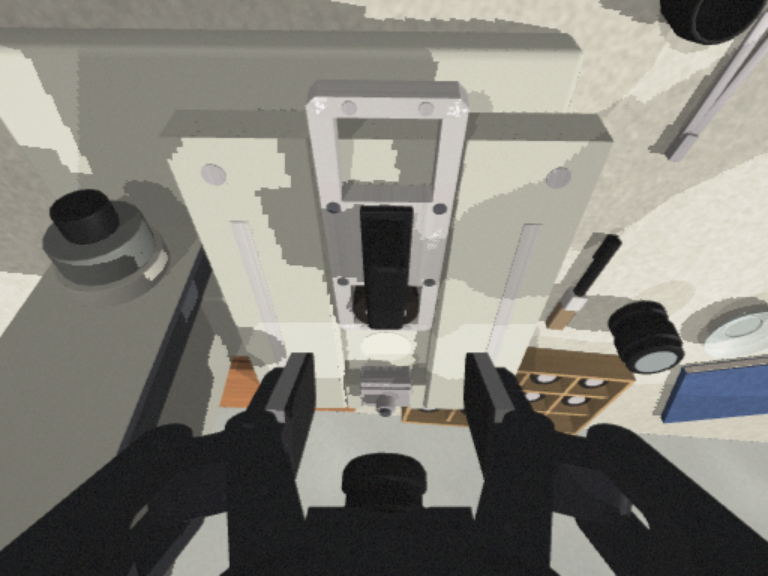

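Run:
```python
from h import *
from scipy.optimize import least_squares
np.set_printoptions(precision=2,suppress=True)
w=dict(np.load("w9.npz",allow_pickle=True))
obs=np.array([((y+.5)/1.5-.5,(x+.5)/1.5-.5) for x,y in [(334,207),(440,208),(343,281),(429,282),(347,108),(427,108)]])
# order: image left = -y ; near rear = -x
mod=np.array([[-30.9,-25.7,12.5],[-30.9,25.7,12.5],[30.9,-25.7,12.5],[30.9,25.7,12.5],[-82,-21,12],[-82,21,12]])/1e3
def pose(v):
    a=np.radians(PY);P=np.array([PK[0]+np.cos(a)*v[0]-np.sin(a)*v[1],PK[1]+np.sin(a)*v[0]+np.cos(a)*v[1],v[2]])
    return R.from_euler('z',PY+v[3]*57.3,degrees=True)*R.from_euler('y',v[4],degrees=False),P
def res(v,pit=None):
    Rc,P=pose(v);return (proj(w,Rc.apply(mod[:4])+P)-obs[:4]).ravel()
v0=np.array([-.0744,0,.1232,0,np.radians(6.5)])
print(res(v0).reshape(-1,2))
# pitch fixed by geometry: fit x,y,z,yaw
s=least_squares(lambda u:res(np.r_[u,v0[4]]),v0[:4]);print(s.x*1e3,s.fun.reshape(-1,2))
s=least_squares(lambda u:res(np.r_[u[0],u[1],.1232,u[2],v0[4]]),v0[[0,1,3]]);print(s.x*1e3,s.fun.reshape(-1,2))
```

```text
[[0.63 0.02]
 [0.66 0.71]
 [1.   0.46]
 [0.87 0.99]]
[-73.3   -0.44 121.1   -4.75] [[-0.15 -0.04]
 [ 0.15 -0.07]
 [-0.03  0.04]
 [ 0.03  0.09]]
[-75.15  -0.43  -4.75] [[-0.33 -0.49]
 [-0.03  0.38]
 [ 0.34 -0.26]
 [ 0.4   0.39]]
```

```bash
cat > g.py <<'E'
from h import *
L=np.radians(28)
Rc=R.from_euler('z',PY-.27,degrees=True)*R.from_euler('y',6.5,degrees=True)
a=np.radians(PY);x,y=-.074,-.0004
P=np.array([PK[0]+np.cos(a)*x-np.sin(a)*y,PK[1]+np.sin(a)*x+np.cos(a)*y,.122])
z=Rc.apply([np.sin(L),0,-np.cos(L)]);Rt=frame(z,Rc.apply([0,1,0]))
G=P+Rc.apply([-.012,0,.040])
E
python3 - <<'E'
from g import *
print(G-.054*z,G-.144*z);print(moves(G-.144*z,Rt));print(moves(G-.054*z,Rt))
E
```

```text
[ 0.46618778 -0.09750109  0.21334386] [ 0.43351809 -0.10205182  0.29708144]
([-0.1, 0.4, -0.06], [0.98, -0.02, 0.08])
([-0.11, -0.21, 3.49], [0.98, -0.02, 0.08])
```

Call:
{"api": "apply_moves", "payload": {"moves": [[[-0.1, 0.4, 0], [0.98, 0, 0.08], 0.2], [[-0.1, 0.4, 0], [0.98, 0, 0.08], 0.2], [[-0.1, 0.2, 1.2], [0.98, 0, 0.08], 0.2], [[-0.1, 0, 2.4], [0.98, 0, 0.08], 0.2], [[-0.11, -0.21, 3.5], [0.98, 0, 0.08], 0.2], [[-0.11, -0.21, 3.5], [0.98, 0, 0.08], 0.2]]}}

```text
t: 17.62
eef_pos: [0.4643, -0.0977, 0.2096]
tool_rot: [0.119, 0.645, 0.742, 0.14]
contact_force: [0.8, -0.4, -0.5]
gripper_width: 0.602
```

Run:
```python
from g import *
o=get_obs();print(o["t"],o["eef_pos"],o["q"].round(2),o["contact_force"])
print(moves(G-.054*z,Rt))
c=cam("wrist");cv2.imwrite("pics/w10.png",cv2.resize(c["color"][:,:,::-1],None,fx=1.5,fy=1.5))
```

```text
17.625 [ 0.4642841  -0.09771931  0.20958719] [ 0.03  0.17  0.1   2.31 -0.38  0.32  2.19] [ 0.80535049 -0.39546304 -0.45159531]
([-0.0, 0.13, -0.11], [-0.04, -0.02, -0.0])
```

View pics/w10.png

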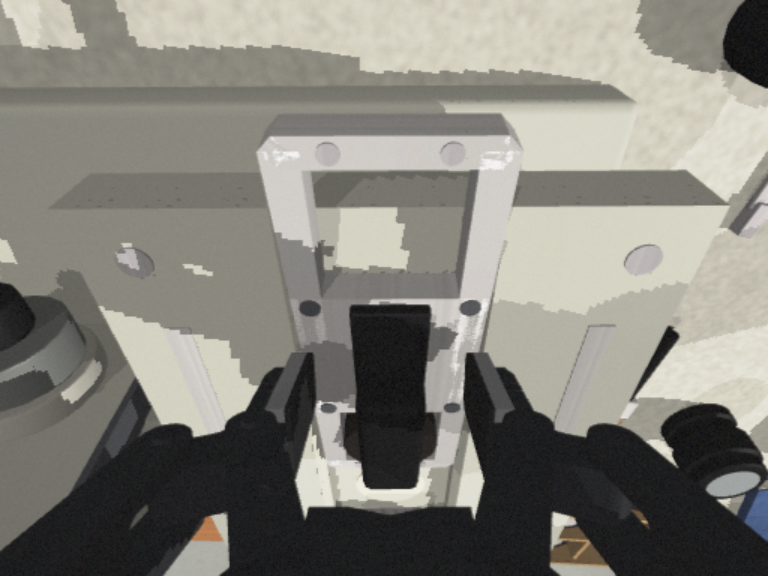

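Call:
{"api": "apply_moves", "payload": {"moves": [[[0, 0.13, -0.11], [0, 0, 0], 0.2], [[0, 0.13, -0.11], [0, 0, 0], 0.2]]}}

```text
t: 17.92
eef_pos: [0.4686, -0.0977, 0.2175]
tool_rot: [0.122, 0.645, 0.741, 0.142]
contact_force: [-0.7, 1.1, 0.7]
gripper_width: 0.603
```

Run:
```python
from g import *
o=get_obs();print(o["t"],o["eef_pos"],o["q"].round(2),o["contact_force"])
print(moves(G-.054*z,Rt))
```

```text
17.925 [ 0.46859402 -0.09766479  0.21750693] [ 0.03  0.16  0.11  2.3  -0.37  0.34  2.17] [-0.73242671  1.06385273  0.65849834]
([0.02, -0.15, 0.12], [0.0, -0.01, -0.0])
```

Call:
{"api": "apply_moves", "payload": {"moves": [[[0, -0.15, 0.12], [0, 0, 0], 0.2], [[0, -0.15, 0.12], [0, 0, 0], -1], [[0, -0.15, 0.12], [0, 0, 0], -1], [[0, -0.15, 0.12], [0, 0, 0], -1], [[0, -0.15, 0.12], [0, 0, 0], -1], [[0, -0.15, 0.12], [0, 0, 0], -1]], "force": 100}}

```text
t: 18.68
eef_pos: [0.4656, -0.0979, 0.212]
tool_rot: [0.121, 0.645, 0.741, 0.141]
contact_force: [-2.2, -0.5, 4.7]
gripper_width: 0.213
```

Run:
```python
from g import *
o=get_obs();print(o["t"],o["eef_pos"],o["tool_rot"],o["q"].round(2),o["contact_force"],o["torque"],o["gripper_width"])
c=cam("wrist");np.savez("w11.npz",**c);cv2.imwrite("pics/w11.png",cv2.resize(c["color"][:,:,::-1],None,fx=1.5,fy=1.5))
```

```text
18.675 [ 0.46563442 -0.09786495  0.2120198 ] [0.12075013 0.64506557 0.74129138 0.14070147] [ 0.04  0.17  0.1   2.31 -0.38  0.32  2.18] [-2.19519062 -0.53887687  4.72576095] [-0.12959859  0.49195221 -0.04223026] 0.21283164232497534
```

View pics/w11.png

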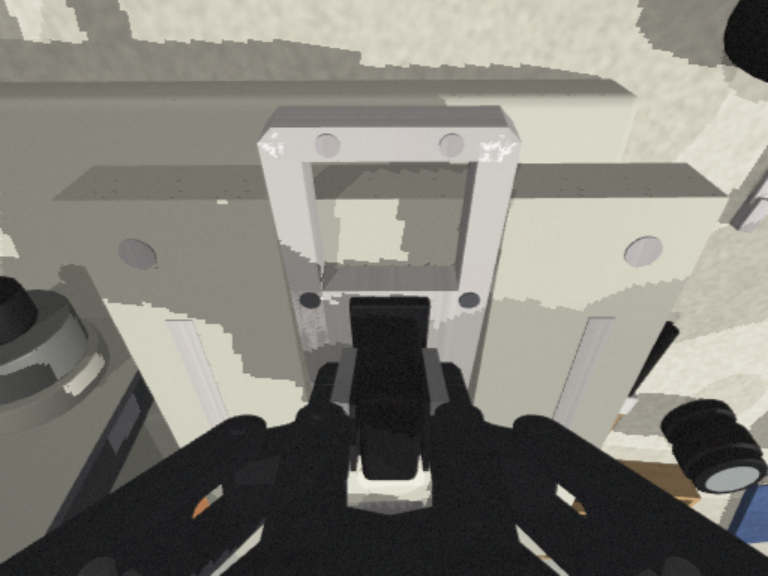

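```bash
python3 - <<'E'
s=open('h.py').read()
s=s.replace("PK=[.5663,-.0828];PY=8.2","""PK=[.5663,-.0828];PY=8.2
_a=np.radians(PY);_P=np.array([PK[0]+np.cos(_a)*-.0742-np.sin(_a)*-.0004,PK[1]+np.sin(_a)*-.0742+np.cos(_a)*-.0004,.122])
TC=np.linalg.inv(T(rot([0.12075,0.645066,0.741291,0.140701]),[.46563,-.09786,.21202]))@T(R.from_euler('z',PY-.27,degrees=True)*R.from_euler('y',6.5,degrees=True),_P)""")
open('h.py','w').write(s)
E
python3 - <<'E'
from h import *
state()
for a in [(.015,.122),(.068,.126),(.076,.1165)]:
  p,r=tool_for(a[0],0,a[1],8,ref="f");print(p,moves(p,r))
E
```

```text
t 18.73 front [ 15.2  -0.8 111.8] rear [-163.6    0.   132.2] yaw,pitch,roll [-0.27  6.5   0.03] F [-2.9  0.7  4.3] M [-0.11  0.51  0.01] w 0.216
[ 0.46800929 -0.09724436  0.22523689] ([0.01, 0.28, -0.46], [0.15, 0.01, -0.02])
[ 0.52046744 -0.08968502  0.22923689] ([0.02, 2.32, 0.17], [0.15, 0.01, -0.02])
[ 0.52838564 -0.08854399  0.21973689] ([0.02, 2.48, 0.64], [0.15, 0.01, -0.02])
```

Call:
{"api": "apply_moves", "payload": {"moves": [[[0, 0.28, -0.46], [0.15, 0, 0], -1], [[0, 0.28, -0.46], [0.15, 0, 0], -1], [[0.02, 1.3, -0.1], [0.15, 0, 0], -1], [[0.02, 2.3, 0.17], [0.15, 0, 0], -1], [[0.02, 2.3, 0.17], [0.15, 0, 0], -1], [[0.02, 2.34, 0.45], [0.15, 0, 0], -1], [[0.02, 2.34, 0.58], [0.15, 0, 0], -1], [[0.02, 2.34, 0.58], [0.15, 0, 0], -1]]}}

```text
t: 19.73
eef_pos: [0.524, -0.0892, 0.219]
tool_rot: [0.112, 0.647, 0.743, 0.131]
contact_force: [-0.2, 0.7, -2.5]
gripper_width: 0.217
```

Run:
```python
from h import *
state();print(get_obs()["q"].round(2))
c=cam("scene");cv2.imwrite("pics/s12.png",cv2.resize(c["color"][260:384,60:210,::-1],None,fx=4.5,fy=4.5,interpolation=2))
for a in [(.072,.113),(.072,.110)]:
  p,r=tool_for(a[0],0,a[1],8,ref="f");print(p,moves(p,r))
```

```text
t 19.73 front [ 71.4  -0.5 115.6] rear [-106.8    0.4  140.9] yaw,pitch,roll [-0.29  8.09  0.06] F [-0.1  0.8 -2.5] M [0.02 0.61 0.05] w 0.217
[-0.04  0.25  0.14  2.18 -0.3   0.4   2.07]
[ 0.52442654 -0.08911451  0.21623689] ([0.0, -0.03, 0.12], [-0.01, 0.01, -0.03])
[ 0.52442654 -0.08911451  0.21323689] ([0.0, -0.07, 0.23], [-0.01, 0.01, -0.03])
```

View pics/s12.png

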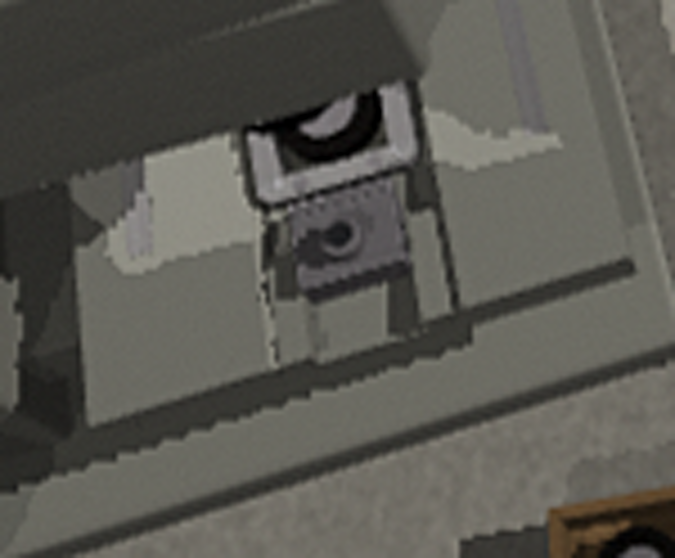

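Call:
{"api": "apply_moves", "payload": {"moves": [[[0, -0.03, 0.1], [0, 0, -0.02], -1], [[0, -0.05, 0.17], [0, 0, -0.02], -1], [[0, -0.06, 0.2], [0, 0, -0.02], -1], [[0, -0.06, 0.2], [0, 0, -0.02], -1]]}}

```text
t: 20.27
eef_pos: [0.5252, -0.089, 0.2148]
tool_rot: [0.113, 0.645, 0.744, 0.131]
contact_force: [-0.9, -0.3, 0.3]
gripper_width: 0.216
```

Run:
```python
from h import *
state();print(get_obs()["q"].round(2))
p,r=tool_for(.072,0,.110,8,ref="f");print(p,moves(p,r))
```

```text
t 20.27 front [ 72.9  -0.3 111.6] rear [-105.4   -0.   136.6] yaw,pitch,roll [-0.08  7.97 -0.06] F [-1.  -0.2  0.3] M [0.04 0.4  0.01] w 0.216
[-0.03  0.26  0.14  2.18 -0.31  0.39  2.08]
[ 0.52442654 -0.08911451  0.21323689] ([0.0, -0.05, 0.05], [0.0, 0.01, -0.0])
```

Run:
```python
from h import *
o=get_obs();Rt=rot(o["tool_rot"]);a=np.radians(PY)
u=np.array([np.cos(a),np.sin(a),0])
print(Rt.inv().apply(u*.010)/.025,Rt.inv().apply([0,0,.01])/.025)
```

```text
[2.99041627e-04 3.76106555e-01 1.36175511e-01] [ 0.00049607  0.1361751  -0.3761065 ]
```

Call:
{"api": "apply_moves", "payload": {"moves": [[[0, 0.15, 0.05], [0, 0, 0], -1], [[0, 0.26, 0.1], [0, 0, 0], -1], [[0, 0.36, 0.13], [0, 0, 0], -1], [[0, 0.36, 0.13], [0, 0, 0], -1]]}}

```text
t: 20.78
eef_pos: [0.5347, -0.0877, 0.2146]
tool_rot: [0.113, 0.645, 0.744, 0.131]
contact_force: [-1.7, 0.2, 2.4]
gripper_width: 0.219
```

Run:
```python
from h import *
state();print(get_obs()["q"].round(2))
```

```text
t 20.77 front [ 82.4  -0.3 111.3] rear [-95.9  -0.  136.4] yaw,pitch,roll [-0.08  8.   -0.06] F [-1.6  0.4  2.4] M [-0.05  0.28  0.06] w 0.219
[-0.04  0.27  0.14  2.16 -0.31  0.39  2.07]
```

Call:
{"api": "apply_moves", "payload": {"moves": [[[0, 0.06, 0.02], [0, 0, 0], -1], [[0, 0.11, 0.04], [0, 0, 0], -1], [[0, 0.11, 0.04], [0, 0, 0], -1]]}}

```text
t: 21.15
eef_pos: [0.5366, -0.0874, 0.2144]
tool_rot: [0.112, 0.646, 0.744, 0.13]
contact_force: [-6.8, -0.0, 7.5]
gripper_width: 0.219
```

Run:
```python
from h import *
state()
c=cam("scene");cv2.imwrite("pics/s13.png",cv2.resize(c["color"][260:384,60:210,::-1],None,fx=4.5,fy=4.5,interpolation=2))
```

```text
t 21.15 front [ 84.2  -0.3 111. ] rear [-94.   -0.  136.3] yaw,pitch,roll [-0.09  8.08 -0.03] F [-6.8  0.9  7.5] M [0.01 0.84 0.02] w 0.219
```

View pics/s13.png

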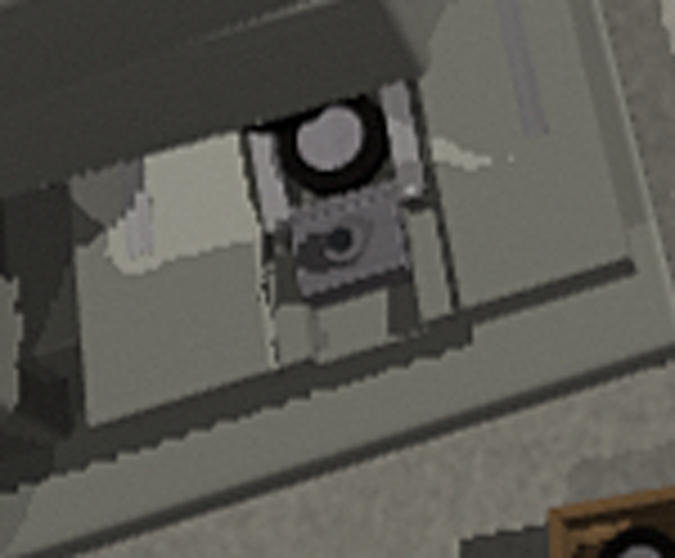

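Call:
{"api": "apply_moves", "payload": {"moves": [[[0, 0.08, 0.01], [0, 0, 0], -1], [[0, 0.14, 0.03], [0, 0, 0], -1], [[0, 0.2, 0.05], [0, 0, 0], -1], [[0, 0.2, 0.05], [0, 0, 0], -1]]}}

```text
t: 21.7
eef_pos: [0.5407, -0.0869, 0.2145]
tool_rot: [0.111, 0.646, 0.744, 0.13]
contact_force: [-10.9, -1.3, 8.2]
gripper_width: 0.216
```

Run:
```python
from h import *
state();print(get_obs()["q"].round(2))
c=cam("wrist");np.savez("w14.npz",**c);cv2.imwrite("pics/w14.png",cv2.resize(c["color"][:,:,::-1],None,fx=1.5,fy=1.5))
```

```text
t 21.7 front [ 88.   -0.3 110.9] rear [-90.1  -0.  136.6] yaw,pitch,roll [-0.1  8.2  0. ] F [-11.    0.3   8.2] M [0.06 1.34 0.09] w 0.216
[-0.04  0.28  0.14  2.15 -0.31  0.4   2.07]
```

View pics/w14.png

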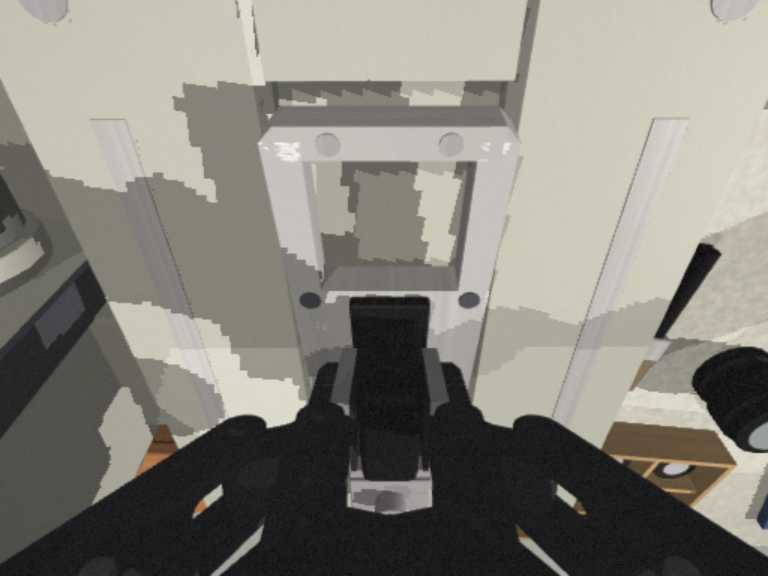

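Run:
```python
from h import *
w=dict(np.load("w14.npz",allow_pickle=True))
Rp=R.from_euler('z',-PY,degrees=True)
for (x,y),zs in [((390,80),(.120,.1235)),((390,106),(.1345,.1366)),((390,127),(.1485,)),]:
    for z in zs: print((x,y),z,(Rp.apply(onz(w,((y+.5)/1.5-.5,(x+.5)/1.5-.5),z)-np.array([*PK,0]))*1e3).round(1))
print(w["e"])
i=w["color"][30:110,150:370,::-1];cv2.imwrite("pics/w14z.png",cv2.resize(i,None,fx=3.6,fy=3.6,interpolation=2))
```

```text
(390, 80) 0.12 [-90.1  -0.6 120. ]
(390, 80) 0.1235 [-90.9  -0.6 123.5]
(390, 106) 0.1345 [-87.2  -0.7 134.5]
(390, 106) 0.1366 [-87.7  -0.7 136.6]
(390, 127) 0.1485 [-86.3  -0.7 148.5]
[ 0.44817856 -0.10078819  0.25387442]
```

View pics/w14z.png

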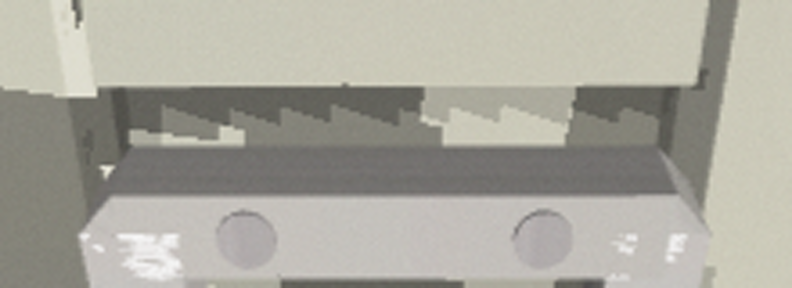

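Run:
```python
from h import *
state()
for p_ in (6.5,5,3.5,2,1,.3):
  p,r=tool_for(.0875+.0017-.012*np.sin(np.radians(p_)),-.0002,.1112,p_,ref="f",yaw=PY-.05);print(p_,moves(p,r))
```

```text
t 21.75 front [ 88.1  -0.3 110.9] rear [-90.1   0.  136.6] yaw,pitch,roll [-0.1   8.19  0.  ] F [-10.9   0.6   9.1] M [0.06 1.39 0.06] w 0.218
6.5 ([-0.0, -0.16, 0.08], [-0.17, 0.0, -0.0])
5 ([-0.0, -0.29, 0.16], [-0.32, 0.0, -0.01])
3.5 ([-0.0, -0.42, 0.25], [-0.47, 0.0, -0.01])
2 ([-0.0, -0.54, 0.34], [-0.62, 0.0, -0.01])
1 ([-0.0, -0.62, 0.41], [-0.72, 0.0, -0.01])
0.3 ([-0.0, -0.67, 0.45], [-0.79, 0.0, -0.01])
```

Call:
{"api": "apply_moves", "payload": {"moves": [[[0, -0.08, 0.04], [-0.08, 0, 0], -1], [[0, -0.16, 0.08], [-0.17, 0, 0], -1], [[0, -0.23, 0.12], [-0.25, 0, 0], -1], [[0, -0.29, 0.16], [-0.32, 0, 0], -1], [[0, -0.36, 0.2], [-0.4, 0, 0], -1], [[0, -0.36, 0.2], [-0.4, 0, 0], -1]]}}

```text
t: 22.5
eef_pos: [0.534, -0.0878, 0.2064]
tool_rot: [0.134, 0.641, 0.739, 0.156]
contact_force: [-8.1, -0.6, 6.0]
gripper_width: 0.217
```

Run:
```python
from h import *
state();print(get_obs()["q"].round(2))
c=cam("wrist");np.savez("w15.npz",**c);cv2.imwrite("pics/w15.png",cv2.resize(c["color"][:,:,::-1],None,fx=1.5,fy=1.5))
i=c["color"][30:110,150:370,::-1];cv2.imwrite("pics/w15z.png",cv2.resize(i,None,fx=3.6,fy=3.6,interpolation=2))
for p_ in (3.2,2,1,0):
  p,r=tool_for(.0875+.0017-.012*np.sin(np.radians(p_)),-.0002,.1112,p_,ref="f",yaw=PY-.05);print(p_,moves(p,r))
```

```text
t 22.5 front [ 88.3  -0.3 111.1] rear [-9.120e+01  1.000e-01  1.242e+02] yaw,pitch,roll [-0.12  4.17 -0.  ] F [-8.1  0.5  6. ] M [-0.1   1.28  0.04] w 0.217
[ 0.04  0.27  0.06  2.2  -0.4   0.29  2.17]
3.2 ([-0.0, -0.08, 0.05], [-0.1, 0.0, -0.01])
2 ([-0.0, -0.19, 0.12], [-0.22, 0.0, -0.01])
1 ([-0.0, -0.27, 0.17], [-0.32, 0.0, -0.01])
0 ([-0.0, -0.35, 0.23], [-0.42, 0.0, -0.01])
```

View pics/w15z.png

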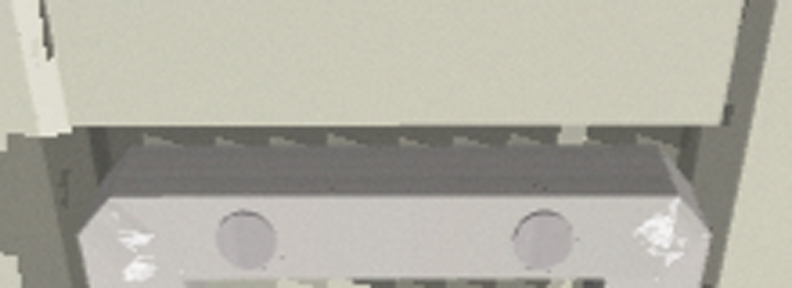

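Run:
```python
from h import *
w=dict(np.load("w15.npz",allow_pickle=True))
Rp=R.from_euler('z',-PY,degrees=True)
for row in (30+125.5/3.6-.5,30+143.5/3.6-.5): print((Rp.apply(onz(w,(row,259),.1238)-np.array([*PK,0]))*1e3).round(1))
```

```text
[-91.   -0.9 123.8]
[-89.2  -0.9 123.8]
```

Call:
{"api": "apply_moves", "payload": {"moves": [[[0, -0.08, 0.05], [-0.1, 0, 0], -1], [[0, -0.14, 0.09], [-0.16, 0, 0], -1], [[0, -0.19, 0.12], [-0.22, 0, 0], -1], [[0, -0.27, 0.17], [-0.32, 0, 0], -1], [[0, -0.35, 0.23], [-0.42, 0, 0], -1], [[0, -0.35, 0.23], [-0.42, 0, 0], -1]]}}

```text
t: 23.3
eef_pos: [0.5281, -0.0885, 0.1983]
tool_rot: [0.157, 0.636, 0.733, 0.183]
contact_force: [-16.6, -0.2, 19.0]
gripper_width: 0.221
```

Run:
```python
from h import *
state();print(get_obs()["q"].round(2))
c=cam("wrist");np.savez("w16.npz",**c);cv2.imwrite("pics/w16.png",cv2.resize(c["color"][:,:,::-1],None,fx=1.5,fy=1.5))
```

```text
t 23.3 front [ 89.1  -0.2 112.2] rear [-90.9   0.2 112. ] yaw,pitch,roll [-0.12 -0.07  0.01] F [-16.4   2.1  19. ] M [-0.03  2.21  0.05] w 0.221
[ 0.18  0.28 -0.09  2.25 -0.57  0.17  2.36]
```

View pics/w16.png

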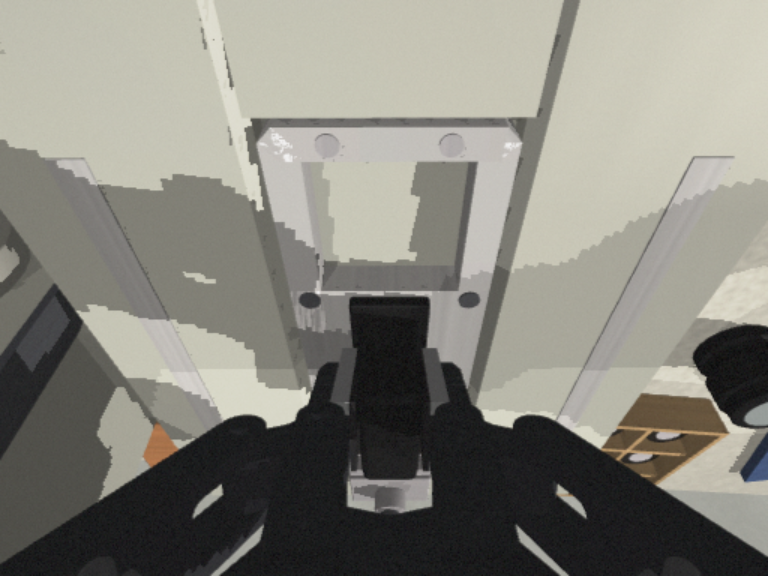

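Call:
{"api": "apply_moves", "payload": {"moves": [[[0, -0.04, -0.04], [0, 0, 0], -1], [[0, -0.08, -0.06], [0, 0, 0], -1], [[0, -0.12, -0.08], [0, 0, 0], -1], [[0, -0.14, -0.08], [0, 0, 0], -1], [[0, -0.14, -0.08], [0, 0, 0], -1]]}}

```text
t: 23.98
eef_pos: [0.526, -0.0888, 0.1983]
tool_rot: [0.158, 0.636, 0.733, 0.183]
contact_force: [-3.0, -2.1, -0.4]
gripper_width: 0.215
```

Run:
```python
from h import *
state();print(get_obs()["q"].round(2))
c=cam("wrist");np.savez("w17.npz",**c)
i=c["color"][60:140,150:370,::-1];cv2.imwrite("pics/w17z.png",cv2.resize(i,None,fx=3.6,fy=3.6,interpolation=2))
```

```text
t 23.98 front [ 87.1  -0.2 112.4] rear [-9.290e+01  1.000e-01  1.119e+02] yaw,pitch,roll [-0.1  -0.16 -0.06] F [-3.2 -1.7 -0.4] M [-0.3   1.51 -0.17] w 0.215
[ 0.17  0.27 -0.08  2.25 -0.6   0.17  2.39]
```

View pics/w17z.png

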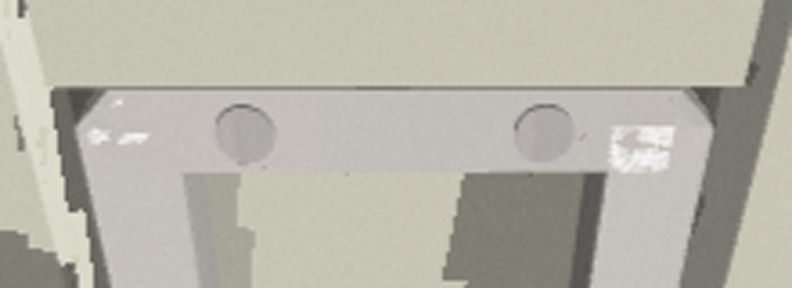

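Call:
{"api": "apply_moves", "payload": {"moves": [[[0, -0.03, 0.06], [0, 0, 0], -1], [[0, -0.04, 0.08], [0, 0, 0], -1], [[0, -0.04, 0.08], [0, 0, 0], -1]]}}

```text
t: 24.4
eef_pos: [0.526, -0.0889, 0.1982]
tool_rot: [0.159, 0.635, 0.733, 0.184]
contact_force: [-19.9, -0.1, 27.7]
gripper_width: 0.218
```

Run:
```python
from h import *
state()
```

```text
t 24.4 front [ 87.3  -0.3 112.6] rear [-92.7   0.  111.6] yaw,pitch,roll [-0.09 -0.31 -0.05] F [-19.8   2.7  27.7] M [0.27 2.23 0.18] w 0.218
```

Call:
{"api": "apply_moves", "payload": {"moves": [[[0, 0.03, -0.07], [0, 0, 0], -1], [[0, 0.03, -0.07], [0, 0, 0], -1], [[0, 0.03, -0.07], [0, 0, 0], 0], [[0, 0.03, -0.07], [0, 0, 0], 0], [[0, 0.03, -0.07], [0, 0, 0], 0], [[0, 0.03, -0.07], [0, 0, 0], 0]]}}

```text
t: 25.15
eef_pos: [0.5263, -0.0887, 0.1983]
tool_rot: [0.158, 0.636, 0.733, 0.184]
contact_force: [-0.2, 0.2, -0.1]
gripper_width: 0.498
```

Run:
```python
from h import *
o=get_obs();print(o["t"],o["eef_pos"],o["q"].round(2),o["contact_force"],o["gripper_width"])
for n in ("wrist","scene"):
    c=cam(n);np.savez(f"{n}18.npz",**c);i=c["color"][:,:,::-1]
    cv2.imwrite(f"pics/{n}18.png",cv2.resize(i,None,fx=1.5,fy=1.5) if n=="wrist" else cv2.resize(i[260:384,60:210],None,fx=4.5,fy=4.5,interpolation=2))
```

```text
25.15 [ 0.52628284 -0.0887399   0.19831492] [ 0.13  0.27 -0.03  2.26 -0.67  0.18  2.45] [-0.17473412  0.16663175 -0.07820512] 0.4982448301683871
```

View pics/wrist18.png

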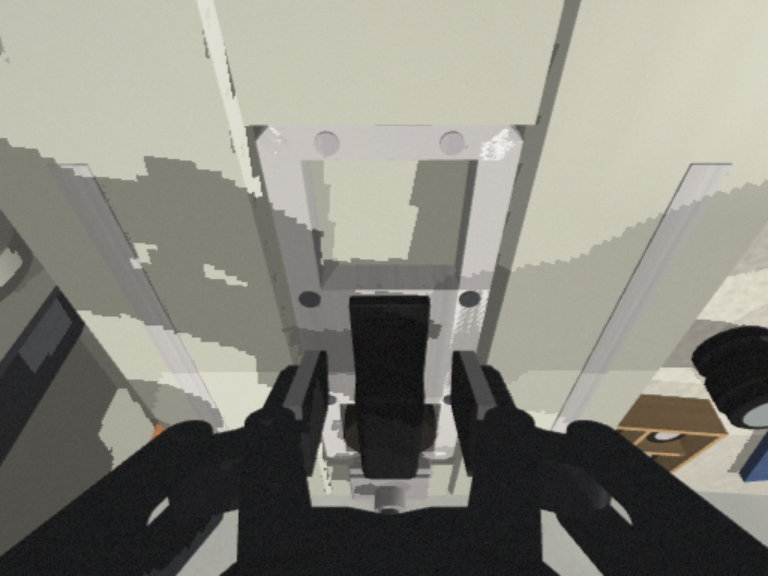

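View pics/scene18.png

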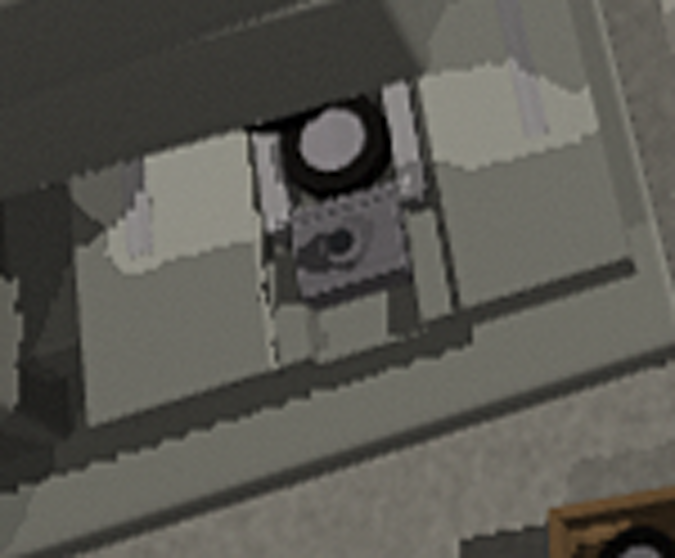

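Call:
{"api": "apply_moves", "payload": {"moves": [[[0, 0, -0.6], [0, 0, 0], 0], [[0, 0, -1.6], [0, 0, 0], 0], [[0, 0, -2.8], [0, 0, 0], 0], [[0, 0, -4], [0, 0, 0], 0], [[0, 0, -4.4], [0, 0, 0], 0], [[0, 0, -4.4], [0, 0, 0], 0], [[0, 0, -4.4], [0, 0, 0], 0]]}}

```text
t: 26.12
eef_pos: [0.4748, -0.096, 0.2943]
tool_rot: [0.158, 0.636, 0.733, 0.183]
contact_force: [-0.1, 0.6, -0.1]
gripper_width: 0.5
```

Run:
```python
from h import *
o=get_obs();print(o["t"],o["eef_pos"],o["q"].round(2),o["contact_force"])
for n in ("wrist","scene","top"):
    c=cam(n);np.savez(f"{n}19.npz",**c);i=c["color"][:,:,::-1]
    cv2.imwrite(f"pics/{n}19.png",cv2.resize(i,None,fx=1.5,fy=1.5) if n!="scene" else cv2.resize(i[240:384,40:220],None,fx=4.4,fy=4.4,interpolation=2))
c=np.load("wrist19.npz")["color"][:,:,::-1]
cv2.imwrite("pics/w19z.png",cv2.resize(c[60:270,170:350],None,fx=2.8,fy=2.8,interpolation=2))
```

```text
26.125 [ 0.47479666 -0.09603761  0.29429995] [-0.05  0.01  0.19  2.27 -0.35  0.41  2.15] [-0.10122267  0.6110464  -0.10365141]
```

View pics/wrist19.png

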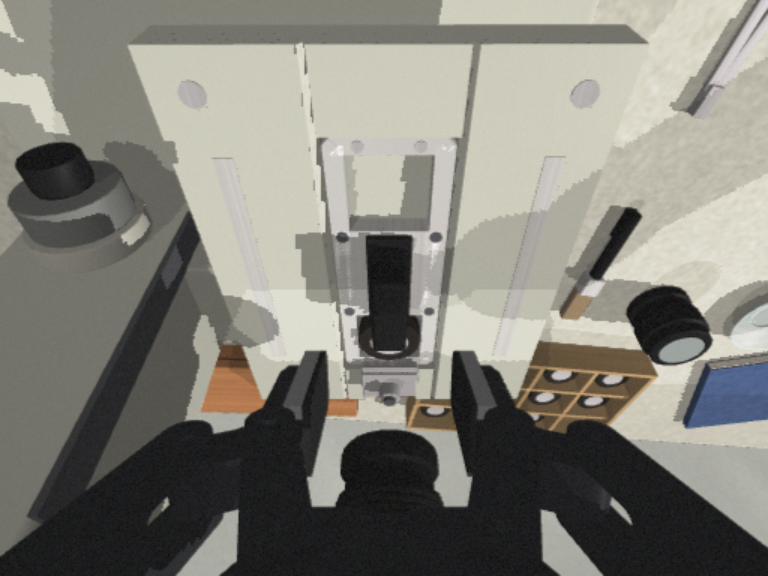

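View pics/w19z.png

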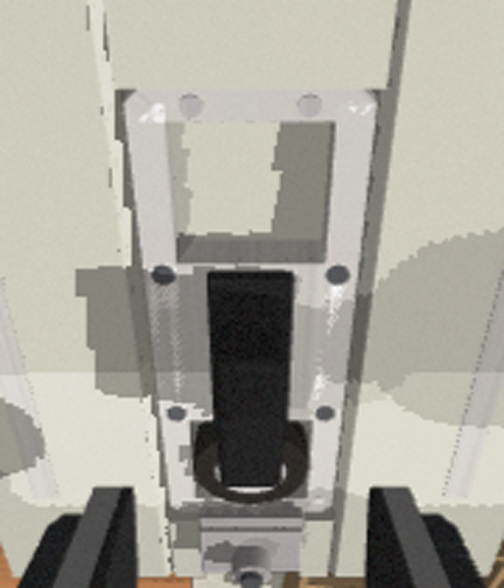

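View pics/top19.png

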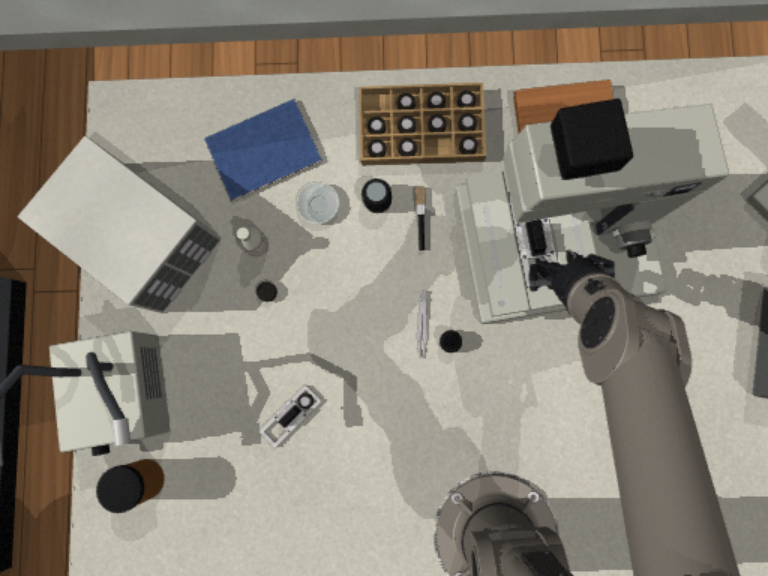

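Run:
```python
from h import *
from scipy.optimize import least_squares
np.set_printoptions(precision=2,suppress=True)
w=dict(np.load("wrist19.npz",allow_pickle=True))
f=lambda x,y:(60+(y+.5)/2.8-.5,170+(x+.5)/2.8-.5)
obs=np.array([f(*p) for p in [(163,275),(337,275),(176,413),(325,412)]])
mod=np.array([[-30.9,-25.7,12.5],[-30.9,25.7,12.5],[30.9,-25.7,12.5],[30.9,25.7,12.5]])/1e3
a=np.radians(PY)
def res(v):
    P=np.array([PK[0]+np.cos(a)*v[0]-np.sin(a)*v[1],PK[1]+np.sin(a)*v[0]+np.cos(a)*v[1],v[2]])
    Rc=R.from_euler('z',PY+np.degrees(v[3]),degrees=True)*R.from_euler('y',v[4])
    return (proj(w,Rc.apply(mod)+P)-obs).ravel()
s=least_squares(res,[0,0,.112,0,0]);print(s.x*1e3,"pitch deg",np.degrees(s.x[4]),s.fun)
s=least_squares(lambda u:res(np.r_[u,0]),[0,0,.112,0]);print(s.x*1e3,s.fun)
Rp=R.from_euler('z',-PY,degrees=True)
pk=lambda p,z:(Rp.apply(onz(w,f(*p),z)-np.array([*PK,0]))*1e3).round(1)
print("wall",pk((250,90),.1235),"rear edge same line; stage-level width",pk((122,105),.1235),pk((378,105),.1235))
```

```text
[ -2.79  -0.94 112.04   1.44  14.79] pitch deg 0.8471929248099258 [ 0.05 -0.11 -0.08  0.09 -0.11  0.17  0.14 -0.15]
[ -1.54  -0.94 110.93   1.46] [-0.14  0.12 -0.27 -0.14  0.11  0.28  0.37 -0.26]
wall [-90.8  -0.9 123.5] rear edge same line; stage-level width [-86.9 -33.  123.5] [-86.8  31.2 123.5]
```

Run:
```python
from h import *
c=np.load("wrist18.npz")["color"][:,:,::-1]
cv2.imwrite("pics/w18z.png",cv2.resize(c[65:145,150:370],None,fx=3.6,fy=3.6,interpolation=2))
```

```text
(no output)
```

View pics/w18z.png

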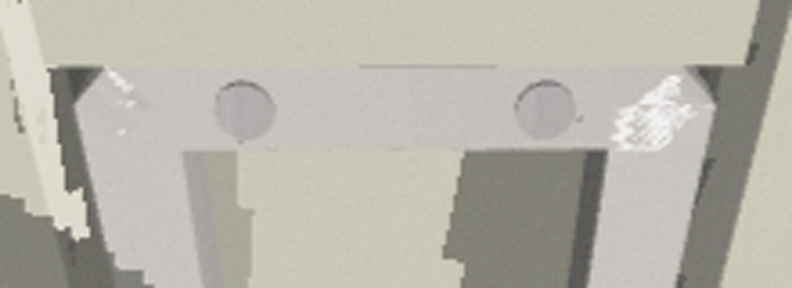

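View pics/scene19.png

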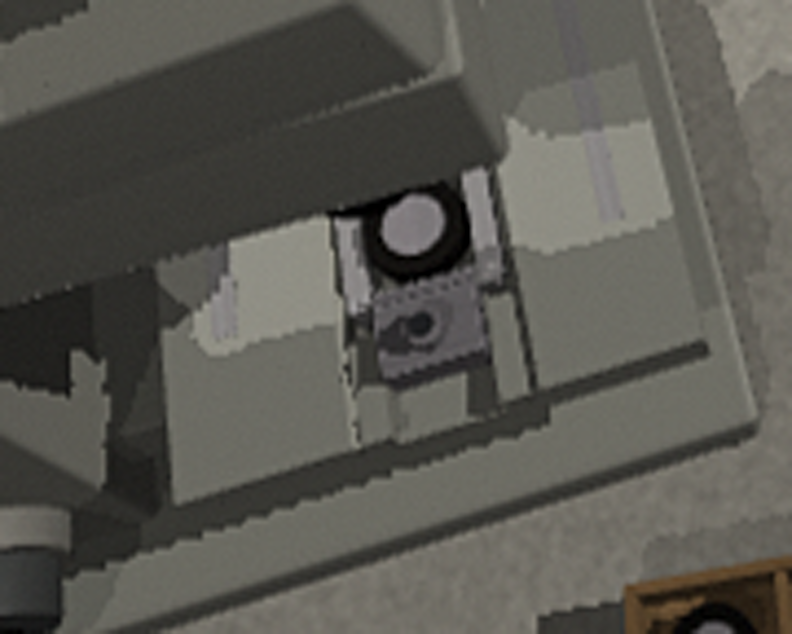

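Run:
```python
from h import *
o=get_obs();print(o["t"],o["contact_force"],o["joint_vel"].round(3));print(hand_in())
```

```text
26.275 [ 0.34967656 -0.08909442 -0.16988508] [-0.002 -0.004  0.002 -0.001  0.003  0.    -0.002]
the job is handed in; nothing more can be done
None
```

The larger carrier is turned end for end and seated in the stage pocket, with the specimen at the lens end. I handed it in at about 26 s with the gripper open and about 11 cm clear.

**How it went:**
- I turned the carrier and lowered its front end into the pocket.
- I let go of it there once, resting on the pocket floor and the near wall, and regripped it. At the first grip's lean the wrist joints had reached the ends of their ranges (joints 6 and 7 read at their limits, 0.17 and 2.96). I had no sign that a limit was passed.
- I found the floor by touch at about 111 mm, slid the front under the jaw nose and pushed the jaw back about 5–6 mm.
- I rocked the rear down, let the carrier slide back against the near wall, pressed with about 28 N and released.

**Last checks:**
- **Rear end:** in the wrist picture it meets the near wall with no gap and looks level with the stage.
- **Front end:** it is under the jaw nose, with the specimen next to it.
- **Height and position:** a camera fit gives the underside at about 111 mm, matching the floor found by touch, and centres the carrier to within about 1–2 mm.
- **Contact forces:** they were about zero after release.
- **Lens and bystanders:** I saw no sign of touching the lens, and nothing else on the table looks moved in the top view.

**Weakest check:** the tilt readings disagreed. The camera fit allowed up to 0.8° nose-down, while the hand pose suggested 0.3° nose-up. Both are within measurement error. I did not press again after release or confirm separately that the front is flush. Jaw travel was inferred from position and force, since I could not read it directly.

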